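# Close up a tray of lens cells under its cam-clamped dust cover

## Task

Take the upright alignment target off the nest plate and stand it on the rubber pad, then set every lens cell that is on the table flat into the nest plate, one in each bay, lens up. Put the dust cover down over them with its handle parallel to the fence, then turn both eccentric clamps clockwise as far as they will go, or nearly, so that their lobes press the cover firmly and squarely against the sprung buffers of the fence. Leave the other things on the bench where they are.

Things in the scene. Friction and masses are not known exactly. Their poses are not given: they have to be found in the camera images.
- nest: fixed grey plate, 12 mm thick, x -138 to +94, y +-80 mm; origin on the bench under the crossing of its 4 bays. x axis points to the dark rear fence (124 mm along y, top 40 mm above the bench, face at x +85.5) with 2 sprung buffers, faces at x +79.5, y +-38 mm, opposite the clamps. Ridges 3 mm wide, 6 high frame 2 x 2 bays, 62 (x) by 48 mm clear each; outer ridge 133 x 105 mm outside
- bay0 (a point): centre of the floor of a bay (plate top, 12 mm above the bench), front row, -y side; axes parallel to the nest's
- bay1 (a point): centre of the floor of a bay (plate top, 12 mm above the bench), front row, +y side; axes parallel to the nest's
- bay2 (a point): centre of the floor of a bay (plate top, 12 mm above the bench), rear (fence) row, -y side; axes parallel to the nest's
- bay3 (a point): centre of the floor of a bay (plate top, 12 mm above the bench), rear (fence) row, +y side; axes parallel to the nest's. At the start the target stands in bay3; the other bays are empty.
- cover_seat (a point): point on the plate top where the cover's origin lies when it just touches both buffers squarely (0.5 mm towards the fence from the nest's centre); axes as the nest's. The outer ridge goes inside the cover and leaves room to lower it 0 to 9 mm short of the buffers (-x; 4 mm is best) and up to 6 mm either way in y.
- cell0: lens cell, black: rectangular base 56 (x) x 42 (y) x 10 mm with a round barrel, diameter 34 mm, from 10 to 34 mm height in its middle, lens on top; 0.12 kg; origin under the centre of the base, z up. Some of the four cells may be absent (None from the start). Any cell may go in any bay, base's long side along the nest's x, either way round.
- cell1: lens cell, black: rectangular base 56 (x) x 42 (y) x 10 mm with a round barrel, diameter 34 mm, from 10 to 34 mm height in its middle, lens on top; 0.12 kg; origin under the centre of the base, z up. Some of the four cells may be absent (None from the start). Any cell may go in any bay, base's long side along the nest's x, either way round.
- cell2: lens cell, black: rectangular base 56 (x) x 42 (y) x 10 mm with a round barrel, diameter 34 mm, from 10 to 34 mm height in its middle, lens on top; 0.12 kg; origin under the centre of the base, z up. Some of the four cells may be absent (None from the start). Any cell may go in any bay, base's long side along the nest's x, either way round.
- cell3: lens cell, black: rectangular base 56 (x) x 42 (y) x 10 mm with a round barrel, diameter 34 mm, from 10 to 34 mm height in its middle, lens on top; 0.12 kg; origin under the centre of the base, z up. Some of the four cells may be absent (None from the start). Any cell may go in any bay, base's long side along the nest's x, either way round.
- target: alignment target: steel base 56 (x) x 42 (y) x 10 mm with a white upright plate 10 (x) x 40 (y) mm rising to 76 mm height, with a black dot; 0.18 kg; origin under the centre of the base. Too tall for the cover.
- pad: black rubber pad fixed on the bench, 100 (x) x 90 (y) x 4 mm, origin under its centre; the target must stand upright on it, well inside it (origins within 35 mm horizontally)
- cover: grey dust cover, a box open underneath, 158 (x) x 125 (y) mm outside, 46 mm high, walls and top 4 mm thick; on top a black bar handle 12 (x) x 90 (y) x 12 mm whose centre is 74 mm above the cover's rim, over its centre (28 mm above the top face); 0.45 kg; origin at the centre of the open lower rim, z up. Either way round fits.
- cam_left (a joint): eccentric clamp in front, nest's +y side: angle 0 to 3.14 (stop), grows clockwise from above, stays put (0.22 Nm). Polished disc, dia. 44 mm, 20 to 38 mm above the bench, centre 8 mm off its axis; lobe points to the nest's -x at 0, at the cover at 3.14. Meets a cover 4 mm short of the buffers at 1.6, pushes it home by 2.1, then presses; 20 N at 3.14 (0.5 Nm at most); set to 2.7 to 3.14
- cam_right (a joint): eccentric clamp in front, nest's -y side: angle 0 to 3.14 (stop), grows clockwise from above, stays put (0.22 Nm). Polished disc, dia. 44 mm, 20 to 38 mm above the bench, centre 8 mm off its axis; lobe points to the nest's -x at 0, at the cover at 3.14. Meets a cover 4 mm short of the buffers at 1.6, pushes it home by 2.1, then presses; 20 N at 3.14 (0.5 Nm at most); set to 2.7 to 3.14
- cam_left_grip (a point): on the vertical axis of clamp cam_left, 82 mm above the bench, at its black bar handle: 50 mm long, 12 mm thick, 68 to 94 mm above the bench, lying along the lobe's direction (32 mm out on the lobe's side of the axis, 18 mm on the other). Its x axis points away from the lobe, z up. The cover's top, once on, is 58 mm above the bench.
- cam_right_grip (a point): on the vertical axis of clamp cam_right, 82 mm above the bench, at its black bar handle: 50 mm long, 12 mm thick, 68 to 94 mm above the bench, lying along the lobe's direction (32 mm out on the lobe's side of the axis, 18 mm on the other). Its x axis points away from the lobe, z up. The cover's top, once on, is 58 mm above the bench.
- hex_driver: bystander: screwdriver lying near the robot, along its x axis
- collar: bystander: dark steel collar, 40 mm across, 16 mm high
- post_foot: bystander: dark post foot, 48 mm across, 50 mm high
- spare_post: bystander: lying steel post, 100 mm long along its x axis, 25 mm across
Mind the look-alikes: they are no part of the job. What is shaped like the cell1 but blue is not meant.

How it is judged:
By the outcome, as a careful person would: the job done as asked, in the order asked, and still so for the second after the job is handed in, with the robot touching nothing.
Of cell0, cell1, cell2, cell3 only 2 to 4 are there at a start; the rules pass over those that are not, and their reading is None.
At some moment in a run one of cell0, cell1, cell2, cell3 may be knocked a few centimetres aside while the robot is not near it.
Once in a run the grip may slacken for a moment while it holds something.
It also fails if it takes over 208 s, if anything falls off the work surface, if the arm or the gripper's body presses on something with over 40 N, if the wrist force passes 120 N, or if a joint passes its speed limit or range.

## Robot

A 7-joint arm with a two-finger parallel gripper is mounted at the origin on the work surface. World frame = base frame: x ahead of the robot, y to its left, z up, the work surface at z = 0. Lengths are in m, angles in rad, forces in N, time in s.
With the tool pointing down it reaches from about 0.4 to 0.85 m from the base axis. Payload 4.5 kg.
Tool frame: the origin (TCP) lies midway between the tips of the shut fingers; the grasp point (between the pads) lies 19 mm behind it; z points along the fingers, y is the line along which they close (so a half turn about z gives the same grasp; the last joint's range is limited). The gripper opens to 88 mm and grips with 3 to 60 N. Pads are 18 mm wide; open, the fingers measure 123 mm over their backs; the gripper's body (75 mm by 187 mm) begins 45 mm behind the grasp point.
Start: joints at [1.22, 0.689, -0.195, 1.565, 0.157, 0.902, -0.215], TCP at [0.235, -0.579, 0.239] pointing down, gripper open.
Joint ranges: [-3.01, 3.01], [-0.46, 2.08], [-1.47, 1.51], [0.13, 2.56], [-1, 4.14], [0.04, 2.09], [-2.66, 2.66]. Speed limits (rad/s): [2.57, 2.57, 3.14, 3.14, 3.14, 3.14, 3.14].

## Interface

Orientations are given as a unit quaternion [x, y, z, w].
In Python, from plant import * gives the robot as it stands.
- The arm moves only by the tool send_rows, never from a script. Its argument "targets" is a list of rows, each a list of 2 entries, a list of its own where there are three numbers: the shift along the tool's x, y, z in units of 0.3 m (1.0 is 0.3 m), then the turn, a rotation vector about the tool's x, y, z in units of pi rad (1.0 is pi rad). A call has 1 to 12 rows; each row is the pose to reach, as a shift and turn from the pose commanded when the call began, along the tool's axes at that moment, turning the shorter way round; what a row does not reach only later rows make up. A row lasts 1/8 s, in which the tool goes at most 62.5 mm and 10.7 degrees, less where a joint would pass 70% of its speed; a pose out of reach is approached as far as the arm can. A call with a number of a shift or a turn outside -1 to 1 is refused whole. A call with a gripper value outside its range is refused whole. "fingers" is the opening, from 0 (shut) to 1 (fully open), set as the call begins (left out, the last holds). The fingers move at their own pace and stop on an object; "newtons" is the grip in N (left out, the last holds). Time passes only in rows, so rows that repeat a pose let the fingers close. It gives the time, the measured TCP pose, the force, the opening and the grip force at its end, in the units of the state.
- get_state(): the state, without advancing time (a new reading comes with each control period).
- snapshot(name): name is "scene" or "top"; returns a dict with "img" (384x512x3 uint8, blue, green, red), "fx", "fy", "cx", "cy" (pixels), "cam_to_world" (4x4, takes a point from camera to world coordinates). Camera axes: x right, y down, z forward; pixel columns grow to the right and rows downward; lengths in m; the calibration is good to about 2 mm. A picture is of the moment at which its call begins. There is no depth.
- finish_job(): hands the job in; it is judged then, once.
The state is a dict: "clock": time; "q": joint angles; "qd": joint speeds; "joint_torque": joint torques, N m; "tool_pos": TCP position; "eef_rot": TCP orientation; "contact_force": force on the tool from outside, world axes, zero at the start; "moment": the same for the moment, N m; "opening": opening from 0.0 (shut) to 1.0 (fully open); "finger_force": force on a finger pad.
Only numpy, scipy, OpenCV 4.12 (cv2) and the standard library are available. Lean on these libraries where they do the work, as an engineer would, in place of code of your own. Each camera call takes 0.05 s, during which the arm holds its last target. There are 200 camera calls.

## Working session

There is one attempt and no reset: what is moved stays moved. The work goes in short steps, Python scripts to look and compute and a tool call to move; the robot and the scene stay as the last step left them, time stands still between calls to the robot, and variables do not carry over. Pictures are saved under pics/ and viewed, at most 14 in all, crops included, and the job is handed in when it is done.

Besides the shell and the picture viewer there is one more tool, called after "Emit:" as a command line: name --argument value ..., lists and objects as JSON in quotes. send_rows: Moves the arm, as the interface text tells. Its arguments: {"type":"object","properties":{"targets":{"type":"array"},"fingers":{"type":"number"},"newtons":{"type":"number"}},"required":["targets"]}

```bash
ls; mkdir -p pics; python3 - <<'E'
from plant import *
import cv2,numpy as np
s=get_state();print(s['clock'],s['tool_pos'],s['eef_rot'],s['opening'])
for n in("scene","top"):
    d=snapshot(n);cv2.imwrite(f'pics/{n}0.png',d['img']);print(n,d['fx'],d['fy'],d['cx'],d['cy'],np.round(d['cam_to_world'],4).tolist())
E
```

```text
pics
0.0 [ 0.23431214 -0.57873877  0.23792494] [ 9.81541440e-01  1.91247460e-01 -2.31671829e-04 -8.69600857e-04] 1.0001718762276932
scene 383.36968954176467 383.36968954176467 247.52766084803295 186.072040463684 [[0.8437, 0.4314, -0.3194, 0.7798], [0.5367, -0.6888, 0.4874, -0.4473], [-0.0098, -0.5826, -0.8127, 0.821], [0.0, 0.0, 0.0, 1.0]]
top 352.11925950691693 352.11925950691693 247.73330085511293 193.19713223868945 [[-0.026, -0.9804, 0.1952, 0.3248], [-0.9997, 0.0263, -0.0013, 0.0134], [-0.0038, -0.1952, -0.9808, 1.0295], [0.0, 0.0, 0.0, 1.0]]
```

View pics/scene0.png

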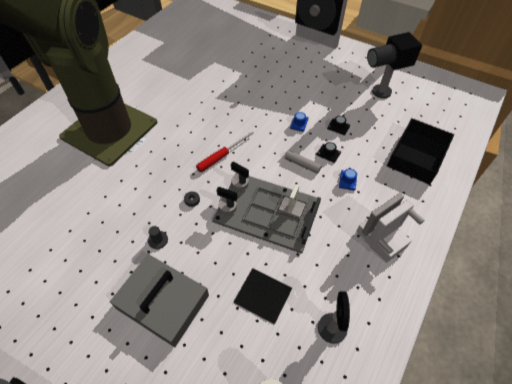

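View pics/top0.png

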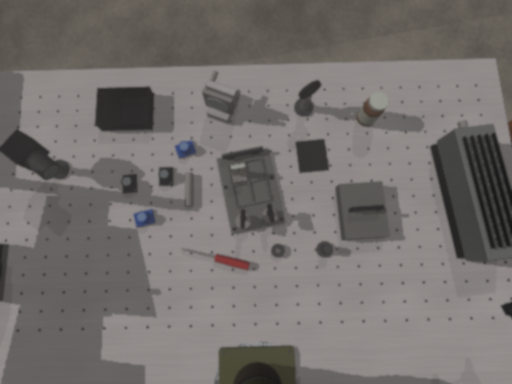

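```bash
cat > h.py <<'E'
import numpy as np,cv2
from plant import *
def cam(n):
    d=snapshot(n);T=np.array(d['cam_to_world']);return d,T
def proj(d,P):
    T=np.linalg.inv(np.array(d['cam_to_world']));p=np.atleast_2d(P)@T[:3,:3].T+T[:3,3]
    return np.c_[d['fx']*p[:,0]/p[:,2]+d['cx'],d['fy']*p[:,1]/p[:,2]+d['cy']]
def ray(d,u,v):
    T=np.array(d['cam_to_world']);r=T[:3,:3]@[(u-d['cx'])/d['fx'],(v-d['cy'])/d['fy'],1];return T[:3,3],r
def onz(d,u,v,z):
    o,r=ray(d,u,v);return o+r*(z-o[2])/r[2]
def tri(ds,uvs):
    A=np.zeros((3,3));b=np.zeros(3)
    for d,(u,v) in zip(ds,uvs):
        o,r=ray(d,u,v);r=r/np.linalg.norm(r);M=np.eye(3)-np.outer(r,r);A+=M;b+=M@o
    return np.linalg.solve(A,b)
def crop(img,x0,y0,x1,y1,k,grid=10):
    c=cv2.resize(img[y0:y1,x0:x1],None,fx=k,fy=k,interpolation=cv2.INTER_CUBIC)
    c=cv2.convertScaleAbs(c,alpha=1.4,beta=10)
    for x in range(-(-x0//grid)*grid,x1,grid):
        cv2.line(c,(int((x-x0+.5)*k),0),(int((x-x0+.5)*k),5),(0,0,255),1);cv2.putText(c,str(x),(int((x-x0+.5)*k),14),0,.35,(0,0,255),1)
    for y in range(-(-y0//grid)*grid,y1,grid):
        cv2.line(c,(0,int((y-y0+.5)*k)),(5,int((y-y0+.5)*k)),(0,0,255),1);cv2.putText(c,str(y),(6,int((y-y0+.5)*k)+4),0,.35,(0,0,255),1)
    return c
E
python3 - <<'E'
from h import *
import pickle
S=snapshot("scene");T=snapshot("top");pickle.dump((S,T),open('st0.pkl','wb'))
a=crop(S['img'],205,165,330,255,6);b=crop(T['img'],205,135,305,235,6)
cv2.imwrite('pics/n1.png',a);cv2.imwrite('pics/n2.png',b)
c=np.zeros((600,800,3),np.uint8)
def put(im,x,y):
    h,w=im.shape[:2];h=min(h,600-y);w=min(w,800-x);c[y:y+h,x:x+w]=im[:h,:w]
put(crop(S['img'],285,105,355,165,5),0,0);put(crop(S['img'],105,248,215,345,4),355,0)
put(crop(T['img'],115,160,200,215,4),0,390);put(crop(T['img'],330,175,395,245,3),345,390);put(crop(T['img'],285,130,335,180,4),545,390)
cv2.imwrite('pics/n3.png',c)
E
```

```text
(no output)
```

View pics/n1.png

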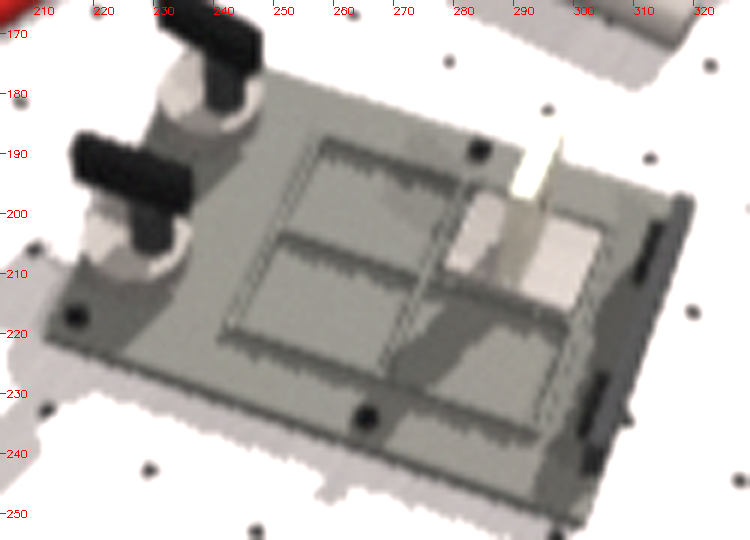

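View pics/n2.png

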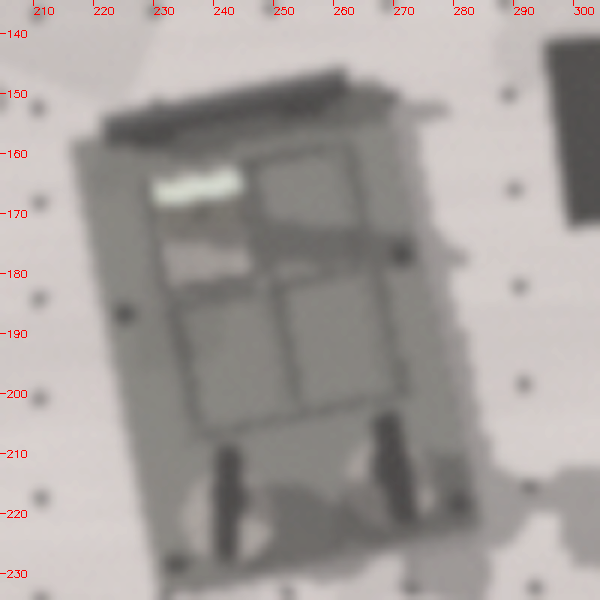

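View pics/n3.png

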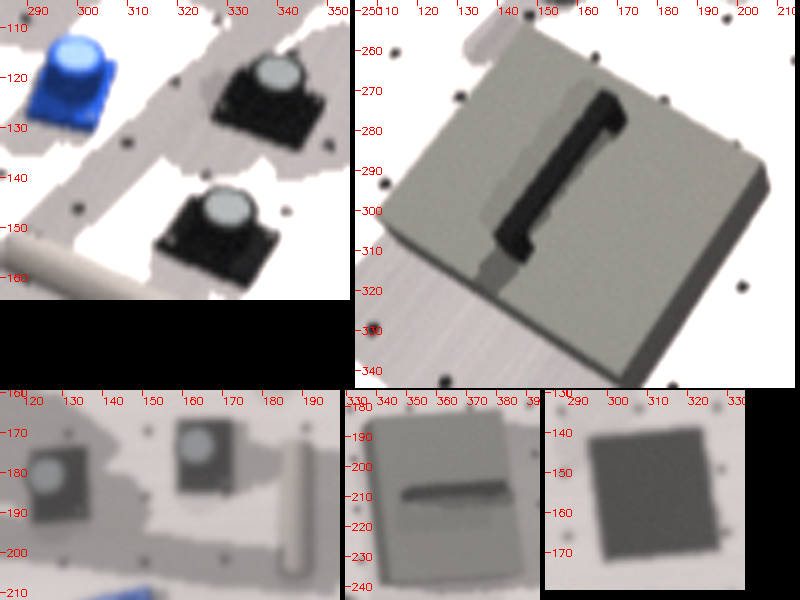

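```bash
cat > fit.py <<'E'
from h import *
from scipy.optimize import least_squares,minimize
def Rz(a):c,s=np.cos(a),np.sin(a);return np.array([[c,-s,0],[s,c,0],[0,0,1]])
def box(x,y,z0,z1):return np.array([[sx*x/2,sy*y/2,z] for sx in(-1,1) for sy in(-1,1) for z in(z0,z1)])
def cyl(r,z0,z1):
    t=np.linspace(0,2*np.pi,24,endpoint=False);return np.array([[r*np.cos(a),r*np.sin(a),z] for a in t for z in(z0,z1)])
def pts(p,L):return np.asarray(L)@Rz(p[2]).T+[p[0],p[1],p[3] if len(p)>3 else 0]
def sil(d,p,hulls,roi,k=8):
    x0,y0,x1,y1=roi;m=np.zeros(((y1-y0)*k,(x1-x0)*k),np.uint8)
    for H in hulls:
        uv=(proj(d,pts(p,H))-[x0,y0]+.5)*k-.5
        cv2.fillConvexPoly(m,cv2.convexHull(np.round(uv*16).astype(np.int32)),255,shift=4)
    return cv2.GaussianBlur(cv2.resize(m,None,fx=1/k,fy=1/k,interpolation=cv2.INTER_AREA).astype(float)/255,(0,0),.8)
def pointfit(ds,clicks,p0):
    # clicks: list of (cam index, local xyz, (u,v))
    f=lambda p:np.concatenate([(proj(ds[c],pts(p,[L]))[0]-uv) for c,L,uv in clicks])
    r=least_squares(f,p0,loss='soft_l1');return r.x,r.fun.reshape(-1,2) if len(r.fun)==2*len(clicks) else f(r.x).reshape(-1,2)
def maskfit(ds,rois,masks,hulls,p0):
    M=[cv2.GaussianBlur(m.astype(float),(0,0),.8) for m in masks]
    f=lambda p:sum(((sil(d,p,hulls,r)-m)**2).sum() for d,r,m in zip(ds,rois,M))
    best=None
    for s in(.01,.004):
        r=minimize(f,p0,method='Nelder-Mead',options=dict(initial_simplex=[p0]+[np.array(p0)+s*np.eye(len(p0))[i]*(1 if i!=2 else 12) for i in range(len(p0))],xatol=1e-4,fatol=1e-2));p0=r.x
    return r.x,r.fun
CELL=[box(.056,.042,0,.010),cyl(.017,0,.034)]
COVER=[box(.158,.125,0,.046)]
PAD=[box(.1,.09,0,.004)]
E
cat > m0.py <<'E'
from fit import *
import pickle
S,T=pickle.load(open('st0.pkl','rb'));ds=(S,T)
pl=lambda x,y,z:(x/1e3,y/1e3,z/1e3)
C=[(0,pl(-138,-80,12),(212,220.5)),(0,pl(94,-80,12),(301.7,251.2)),(0,pl(-66.5,52.5,18),(257.8,187.8)),(0,pl(-66.5,-52.5,18),(241.5,219.5)),(0,pl(66.5,-52.5,18),(294.2,237)),(0,pl(66.5,52.5,18),(305.8,202)),
(1,pl(94,80,12),(217,158.2)),(1,pl(-138,-80,12),(284.5,222)),(1,pl(-138,80,12),(231.7,233.2)),(1,pl(-66.5,52.5,18),(237.8,207.3)),(1,pl(-66.5,-52.5,18),(272.5,200.8)),(1,pl(66.5,-52.5,18),(263.2,158.3))]
p,r=pointfit(ds,C,[.55,0,.1]);print('nest',p.round(4),r.round(1).tolist())
for c in(0,1):
    q,r=pointfit(ds,[k for k in C if k[0]==c],[.55,0,.1]);print(c,q.round(4))
for n,a,b in(('A',(340.3,118.9),(122.5+.5*0+3.2,180)),('B',(330.3,145.9),(163.5,173.3))):print(n,tri(ds,(a,b)).round(4))
for n,ps,pt,hull,th in(('A',(322,110,355,140),(116,170,142,198),CELL,(70,100)),('B',(311,137,346,167),(154,164,180,190),CELL,(70,100)),
  ('pad',(230,262,298,328),(288,134,336,180),PAD,(70,100)),('cover',(105,248,215,348),(328,175,395,245),COVER,(150,150))):
    rois=(ps,pt);ms=[]
    for d,r,t in zip(ds,rois,th):
        g=d['img'][r[1]:r[3],r[0]:r[2]].max(2);m=(g<t).astype(np.uint8)
        nl,lab,st,_=cv2.connectedComponentsWithStats(m);i=1+st[1:,4].argmax();m=(lab==i).astype(np.uint8)
        cs,_=cv2.findContours(m,cv2.RETR_EXTERNAL,cv2.CHAIN_APPROX_NONE);cv2.drawContours(m,cs,-1,1,-1);ms.append(m)
    u=[np.argwhere(m).mean(0)[::-1]+r[:2] for m,r in zip(ms,rois)]
    x0=onz(T,*u[1],.01)
    for w in((0,1),(0,),(1,)):
        best=min((maskfit([ds[i] for i in w],[rois[i] for i in w],[ms[i] for i in w],hull,[x0[0],x0[1],a]) for a in (0,.8,1.6,2.4)),key=lambda z:z[1])
        print(n,w,best[0].round(4),round(best[1],1),[int(m.sum()) for m in ms])
E
python3 m0.py
```

```text
nest [0.5605 0.0067 0.1856] [[-1.8, -0.2], [-0.4, 0.9], [-0.8, -1.3], [-0.1, -0.2], [-0.4, 0.2], [0.9, 0.3], [-0.3, -0.3], [1.8, -0.1], [0.5, 0.3], [-1.4, -0.1], [-0.8, -1.1], [-1.5, -1.4]]
0 [0.561  0.0073 0.1932]
1 [0.5593 0.0049 0.1688]
A [0.5704 0.3643 0.0373]
B [0.5891 0.2565 0.0349]
A (0, 1) [0.5683 0.3643 3.2057] 123.7 [230, 427]
A (0,) [0.569  0.3642 0.0804] 45.8 [230, 427]
A (1,) [0.5651 0.3642 3.1856] 74.6 [230, 427]
B (0, 1) [ 0.5881  0.2543 -0.0023] 64.8 [236, 298]
B (0,) [0.5889 0.2549 3.1529] 60.5 [236, 298]
B (1,) [0.5875 0.254  0.0123] 3.0 [236, 298]
pad (0, 1) [ 0.6422 -0.1852  0.0739] 36.1 [1776, 931]
pad (0,) [ 0.6424 -0.185   0.0682] 29.4 [1776, 931]
pad (1,) [ 0.6416 -0.1853  0.0781] 5.7 [1776, 931]
cover (0, 1) [ 0.4665 -0.3222  0.0837] 3396.6 [6827, 4690]
cover (0,) [ 0.4626 -0.337   1.7662] 1407.2 [6827, 4690]
cover (1,) [ 0.4549 -0.3328 -0.1063] 1780.5 [6827, 4690]
```

```bash
cat > m1.py <<'E'
from fit import *
import pickle
S,T=pickle.load(open('st0.pkl','rb'));ds=(S,T)
def icp(edges,p,n=40,w=4,it=8):
    for _ in range(it):
        obs=[]
        for c,a,b,sg in edges:
            d=ds[c];g=cv2.GaussianBlur(d['img'].max(2).astype(np.float32),(0,0),.8)
            L=np.linspace(a,b,n)/1e3;uv=proj(d,pts(p,L));t=uv[-1]-uv[0];nn=np.array([t[1],-t[0]])/np.hypot(*t)
            s=np.arange(-w,w+.01,.2);res=[]
            for q in range(n):
                xy=uv[q]+s[:,None]*nn
                v=cv2.remap(g,xy[None,:,0].astype(np.float32),xy[None,:,1].astype(np.float32),cv2.INTER_CUBIC)[0]
                gr=np.gradient(v)*sg;i=gr.argmax()
                if gr[i]>2.:obs.append((c,L[q],nn,uv[q]+s[i]*nn,len(res)));res.append(s[i])
        f=lambda p:np.array([(proj(ds[c],pts(p,[L]))[0]-o)@nn for c,L,nn,o,_ in obs])
        p=least_squares(f,p,loss='soft_l1',f_scale=.3).x
    return p,np.sqrt(np.mean(f(p)**2)),len(obs),obs
# normal = (t.y,-t.x): sign + : brighter along normal
def auto(c,a,b,p):  # sign so that outward (away from nest centre) is brighter
    d=ds[c];uv=proj(d,pts(p,np.array([a,b])/1e3));t=uv[1]-uv[0];nn=np.array([t[1],-t[0]]);ce=proj(d,pts(p,[[-.02,0,0]]))[0]
    return (c,a,b,1 if nn@(uv.mean(0)-ce)>0 else -1)
p=np.array([.5605,.0067,.1856])
E=[(0,(-60,80,12),(90,80,12)),(0,(-130,-80,0),(85,-80,0)),(1,(-130,80,0),(85,80,0)),(1,(-138,70,6),(-138,20,6)),(1,(80,-80,12),(-40,-80,12))]
for sel in([0,1],[2,3],[2,4],[0,1,2,3]):
    e=[auto(*E[i],p) for i in sel];r=icp(e,p);print(sel,r[0].round(4),r[1].round(2),r[2])
pn=r[0]
pl=lambda x,y,z:(x/1e3,y/1e3,z/1e3)
C=[(0,pl(-79,-62.5,46),(111.5,301.3)),(0,pl(-79,62.5,46),(149.5,253.8)),(0,pl(79,62.5,46),(206.5,288.3)),(0,pl(79,-62.5,46),(171.3,342)),
(1,pl(79,-62.5,46),(381.5,181.5)),(1,pl(-79,-62.5,46),(388.8,236.2)),(1,pl(-79,62.5,46),(342.5,238.8)),(1,pl(79,62.5,46),(338.5,185.2))]
for w in((0,1),(0,),(1,)):
    q,r=pointfit(ds,[k for k in C if k[0] in w],[.46,-.33,.05]);print('cover',q.round(4),r.round(1).tolist())
print('handle z check',tri(ds,[(166.5,271),(382.5-0,207)]).round(3))
# overlay
def ov(d,x0,y0,x1,y1,k):
    c=crop(d['img'],x0,y0,x1,y1,k)
    def L(a,b,z,col=(0,255,0)):
        P=[(a[0],a[1],z),(b[0],a[1],z),(b[0],b[1],z),(a[0],b[1],z)]
        uv=((proj(d,pts(pn,np.array(P)/1e3))-[x0,y0]+.5)*k*8).astype(np.int32);cv2.polylines(c,[uv],True,col,1,cv2.LINE_AA,3)
    L((-138,-80),(94,80),12);L((-138,-80),(94,80),0,(255,0,0));L((-66.5,-52.5),(66.5,52.5),18,(0,255,255))
    for sx in(-32.5,32.5):
        for sy in(-25.5,25.5):L((sx-31,sy-24),(sx+31,sy+24),12,(255,0,255))
    return c
a=ov(S,205,165,325,258,4);b=ov(T,212,145,290,240,4)
o=np.zeros((400,800,3),np.uint8);o[:372,:480]=a;o[:380,482:794]=b;cv2.imwrite('pics/ov.png',o)
E
python3 m1.py
```

```text
[0, 1] [4.1786 0.6863 0.185 ] nan 0
[2, 3] [0.5575 0.0095 0.1857] 0.4 80
[2, 4] [-3.1399 -0.6879  0.1778] nan 0
[0, 1, 2, 3] [0.5574 0.0088 0.1788] 0.42 158
cover [ 0.4675 -0.3124  0.0248] [[-1.8, -1.0], [-0.7, -1.3], [1.0, -0.5], [-0.5, -0.4], [0.4, -1.2], [0.2, -0.6], [1.6, -0.9], [-0.1, -2.7]]
cover [ 0.4694 -0.313   0.028 ] [[-1.3, -0.2], [-0.4, -0.6], [1.6, 0.1], [0.3, 0.4]]
cover [ 0.4642 -0.3109  0.0224] [[0.0, -0.0], [-0.3, 0.7], [1.1, 0.3], [-0.5, -1.6]]
handle z check [ 0.473 -0.307  0.153]
  return _methods._mean(a, axis=axis, dtype=dtype,
  ret = ret.dtype.type(ret / rcount)
```

View pics/ov.png

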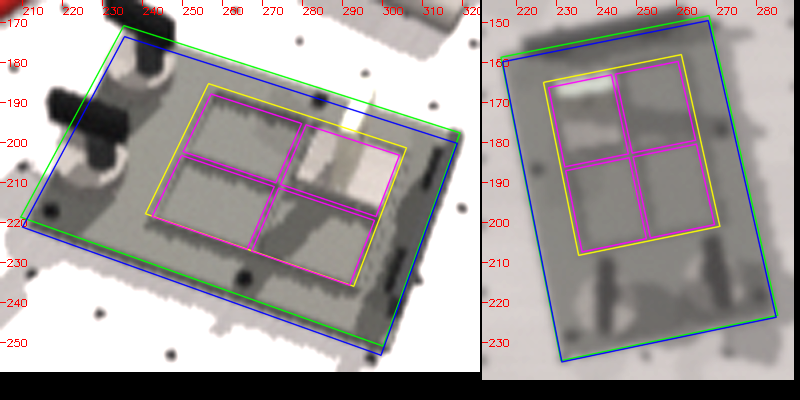

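```bash
cat > g.py <<'E'
from fit import *
from scipy.spatial.transform import Rotation as R
NEST=np.array([.5595,.0078,.185])
def go(*wps,s=None):
    """wps: (x,y,z,yaw of tool x axis deg) -> rows from the measured pose"""
    s=s or get_state();p0=np.array(s['tool_pos']);R0=R.from_quat(s['eef_rot'])
    print('t',round(s['clock'],2),'pos',p0.round(4),'xang',np.degrees(np.arctan2(*R0.as_matrix()[1::-1,0])).round(2),'F',np.round(s['contact_force'],1),'op',round(s['opening'],3),'ff',np.round(s['finger_force'],1))
    for x,y,z,a in wps:
        a=np.radians(a);Rt=R.from_matrix(np.array([[np.cos(a),np.sin(a),0],[np.sin(a),-np.cos(a),0],[0,0,-1]]))
        print((R0.inv().apply(np.array([x,y,z])-p0)/.3).round(4).tolist(),((R0.inv()*Rt).as_rotvec()/np.pi).round(4).tolist())
def nest(x,y):return pts(NEST,[[x/1e3,y/1e3,0]])[0][:2]
E
python3 - <<'E'
from g import *
import pickle
S,T=pickle.load(open('st0.pkl','rb'));ds=(S,T)
t=tri(ds,[(294,192.2),(237.7,165.7)]);print('tgt',t.round(4),nest(32.5,25.5).round(4))
n=np.degrees(NEST[2])
x,y=t[:2]
go((x,y,.24,n+90),(x,y,.15,n+90),(x,y,.046,n+90))
go((.45,-.35,.24,n+90))
E
```

```text
tgt [0.5917 0.0379 0.0836] [0.5868 0.0388]
t 0.2 pos [ 0.2344 -0.579   0.2382] xang 22.05 F [0.4 0.1 1.1] op 0.998 ff 0.0
[1.8755, -1.4587, -0.0044] [-0.0003, -0.0002, -0.4364]
[1.8756, -1.4584, 0.2956] [-0.0003, -0.0002, -0.4364]
[1.8756, -1.458, 0.6422] [-0.0003, -0.0002, -0.4364]
t 0.2 pos [ 0.2344 -0.579   0.2382] xang 22.05 F [0.4 0.1 1.1] op 0.998 ff 0.0
[0.9525, -0.4376, -0.0055] [-0.0003, -0.0002, -0.4364]
```

Emit:
send_rows --targets '[[[0.95, -0.44, 0], [0, 0, -0.436]], [[0.95, -0.44, 0], [0, 0, -0.436]], [[0.95, -0.44, 0], [0, 0, -0.436]], [[0.95, -0.44, 0], [0, 0, -0.436]], [[0.95, -0.44, 0], [0, 0, -0.436]], [[0.95, -0.44, 0], [0, 0, -0.436]], [[0.95, -0.44, 0], [0, 0, -0.436]], [[0.95, -0.44, 0], [0, 0, -0.436]], [[0.95, -0.44, 0], [0, 0, -0.436]]]' --fingers 0.6

```text
clock: 1.32
tool_pos: [0.4491, -0.35, 0.2385]
eef_rot: [0.64, 0.769, 0.0, -0.0]
contact_force: [0.5, -0.5, 1.2]
opening: 0.599
finger_force: 0.0
```

```bash
python3 - <<'E'
from g import *
n=10.6
go((.590,.0382,.19,n+90),(.590,.0382,.10,n+90),(.590,.0382,.046,n+90))
E
```

```text
t 1.32 pos [ 0.4491 -0.35    0.2385] xang 100.48 F [ 0.5 -0.5  1.2] op 0.599 ff 0.0
[1.187, 0.6973, 0.162] [-0.0001, -0.0001, -0.0007]
[1.1869, 0.6974, 0.462] [-0.0001, -0.0001, -0.0007]
[1.1868, 0.6974, 0.642] [-0.0001, -0.0001, -0.0007]
```

Emit:
send_rows --targets '[[[0.95, 0.558, 0.1], [0, 0, 0]], [[0.95, 0.558, 0.1], [0, 0, 0]], [[0.95, 0.558, 0.1], [0, 0, 0]], [[0.95, 0.558, 0.1], [0, 0, 0]], [[0.95, 0.558, 0.1], [0, 0, 0]], [[0.95, 0.558, 0.1], [0, 0, 0]], [[0.95, 0.558, 0.1], [0, 0, 0]]]'

```text
clock: 2.2
tool_pos: [0.5618, -0.0382, 0.2086]
eef_rot: [0.639, 0.77, -0.0, -0.0]
contact_force: [-0.8, -1.1, 0.5]
opening: 0.602
finger_force: 0.0
```

Emit:
send_rows --targets '[[[0.237, 0.14, 0.062], [0, 0, 0]], [[0.237, 0.14, 0.062], [0, 0, 0]], [[0.237, 0.14, 0.362], [0, 0, 0]], [[0.237, 0.14, 0.362], [0, 0, 0]]]'

```text
clock: 2.7
tool_pos: [0.5883, 0.0341, 0.0975]
eef_rot: [0.641, 0.768, -0.003, -0.0]
contact_force: [-0.4, -1.1, 0.8]
opening: 0.601
finger_force: 0.0
```

```bash
python3 - <<'E'
from g import *
n=10.6
S=snapshot('scene');T=snapshot('top');
a=crop(S['img'],230,130,350,230,4);b=crop(T['img'],205,130,280,200,4)
o=np.zeros((400,800,3),np.uint8);o[:,:480]=a;o[:280,482:782]=b;cv2.imwrite('pics/g1.png',o)
go((.590,.0382,.10,n+90),(.590,.0382,.046,n+90))
E
```

```text
t 2.8 pos [0.5875 0.0342 0.0971] xang 100.3 F [0.3 0.1 0.1] op 0.602 ff 0.0
[0.0118, 0.0104, -0.0096] [-0.0023, 0.0008, -0.0017]
[0.0122, 0.0118, 0.1704] [-0.0023, 0.0008, -0.0017]
```

View pics/g1.png

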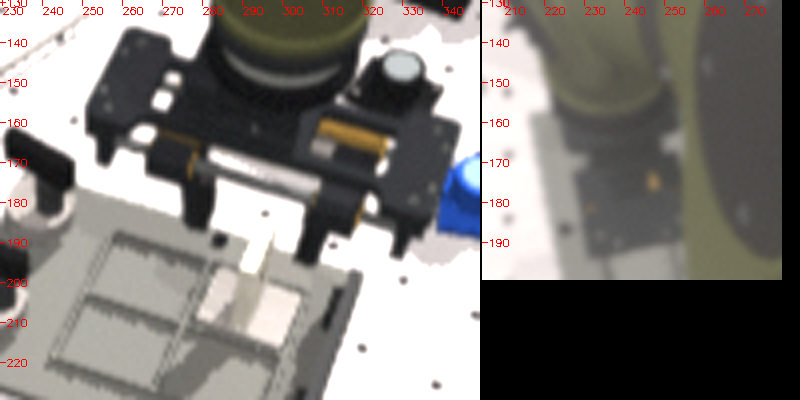

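Emit:
send_rows --targets '[[[0.006, 0.008, 0.09], [0, 0, 0]], [[0.012, 0.01, 0.17], [0, 0, 0]], [[0.012, 0.01, 0.17], [0, 0, 0]], [[0.012, 0.01, 0.17], [0, 0, 0]]]'

```text
clock: 3.3
tool_pos: [0.5934, 0.0414, 0.0507]
eef_rot: [0.64, 0.768, 0.001, 0.001]
contact_force: [0.1, -0.0, -0.0]
opening: 0.595
finger_force: 0.0
```

Emit:
send_rows --targets '[[[0, 0, 0], [0, 0, 0]], [[0, 0, 0], [0, 0, 0]], [[0, 0, 0], [0, 0, 0]], [[0, 0, 0], [0, 0, 0]], [[0, 0, 0], [0, 0, 0]], [[0, 0, 0], [0, 0, 0]]]' --fingers 0 --newtons 25

```text
clock: 4.05
tool_pos: [0.5918, 0.0421, 0.049]
eef_rot: [0.639, 0.769, -0.001, -0.0]
contact_force: [-1.6, -1.1, 0.7]
opening: 0.113
finger_force: 25.0
```

```bash
python3 - <<'E'
from g import *
go((.592,.042,.15,100.5),(.6422,-.183,.15,94),(.6422,-.183,.06,94),(.6422,-.183,.043,94))
E
```

```text
t 4.05 pos [0.5918 0.0421 0.049 ] xang 100.52 F [-1.6 -1.1  0.7] op 0.113 ff 25.0
[-0.0007, 0.0003, -0.3368] [-0.0004, 0.0002, 0.0001]
[-0.7687, 0.0278, -0.3364] [-0.0004, 0.0002, 0.0362]
[-0.7685, 0.0282, -0.0364] [-0.0004, 0.0002, 0.0362]
[-0.7685, 0.0282, 0.0202] [-0.0004, 0.0002, 0.0362]
```

Emit:
send_rows --targets '[[[0, 0, -0.15], [0, 0, 0]], [[0, 0, -0.34], [0, 0, 0]], [[-0.12, 0, -0.34], [0, 0, 0]], [[-0.27, 0.01, -0.34], [0, 0, 0.01]], [[-0.42, 0.015, -0.34], [0, 0, 0.02]], [[-0.57, 0.02, -0.34], [0, 0, 0.036]], [[-0.7, 0.028, -0.34], [0, 0, 0.036]], [[-0.768, 0.028, -0.34], [0, 0, 0.036]], [[-0.768, 0.028, -0.34], [0, 0, 0.036]]]'

```text
clock: 5.18
tool_pos: [0.6424, -0.1837, 0.1506]
eef_rot: [0.683, 0.731, -0.0, -0.0]
contact_force: [-0.3, 1.4, -1.8]
opening: 0.112
finger_force: 25.0
```

```bash
python3 - <<'E'
from g import *
S=snapshot('scene');c=crop(S['img'],225,215,345,335,4);cv2.imwrite('pics/g2.png',c)
go((.6422,-.183,.06,94),(.6422,-.183,.043,94))
E
```

```text
t 5.22 pos [ 0.6424 -0.1812  0.1508] xang 94.07 F [ 0.2  1.2 -2.1] op 0.109 ff 25.0
[-0.0065, -0.0011, 0.3027] [-0.0001, -0.0005, 0.0004]
[-0.0066, -0.0011, 0.3594] [-0.0001, -0.0005, 0.0004]
```

View pics/g2.png

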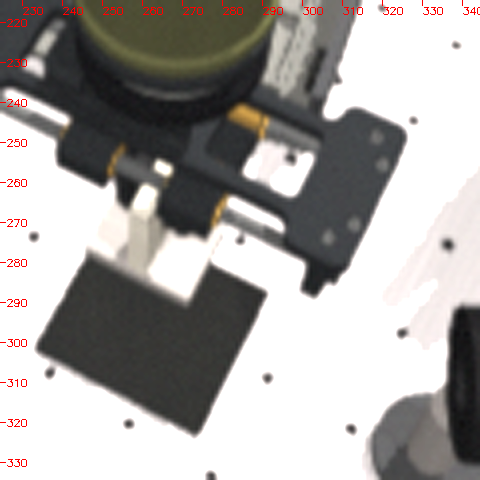

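Emit:
send_rows --targets '[[[-0.006, 0, 0.15], [0, 0, 0]], [[-0.006, 0, 0.28], [0, 0, 0]], [[-0.006, 0, 0.33], [0, 0, 0]], [[-0.006, 0, 0.353], [0, 0, 0]], [[-0.006, 0, 0.353], [0, 0, 0]], [[-0.006, 0, 0.361], [0, 0, 0]], [[-0.006, 0, 0.365], [0, 0, 0]], [[-0.006, 0, 0.365], [0, 0, 0]]]'

```text
clock: 6.22
tool_pos: [0.6429, -0.1845, 0.042]
eef_rot: [0.682, 0.732, 0.0, 0.0]
contact_force: [0.3, -0.0, -1.5]
opening: 0.108
finger_force: 25.0
```

Emit:
send_rows --targets '[[[0, 0, 0.003], [0, 0, 0]], [[0, 0, 0.006], [0, 0, 0]], [[0, 0, 0.006], [0, 0, 0]]]'

```text
clock: 6.6
tool_pos: [0.6429, -0.1845, 0.0409]
eef_rot: [0.682, 0.732, -0.0, 0.0]
contact_force: [-1.9, -0.3, 5.6]
opening: 0.114
finger_force: 25.0
```

Emit:
send_rows --targets '[[[0, 0, 0], [0, 0, 0]], [[0, 0, 0], [0, 0, 0]], [[0, 0, 0], [0, 0, 0]], [[0, 0, -0.1], [0, 0, 0]], [[0, 0, -0.3], [0, 0, 0]], [[0, 0, -0.5], [0, 0, 0]], [[0, 0, -0.6], [0, 0, 0]], [[0, 0, -0.6], [0, 0, 0]]]' --fingers 0.4

```text
clock: 7.6
tool_pos: [0.6445, -0.1844, 0.2227]
eef_rot: [0.682, 0.732, 0.002, 0.002]
contact_force: [0.5, 0.5, -0.3]
opening: 0.4
finger_force: 0.0
```

```bash
python3 - <<'E'
from g import *
n=10.6
# B at .5883,.2543, yaw 0 -> tool y along world y: tool x angle 0 or 180
go((.64,-.02,.22,180),(.64,-.02,.22,0),(.6,.2543,.22,180))
E
```

```text
t 7.6 pos [ 0.6445 -0.1844  0.2227] xang 94.03 F [ 0.5  0.5 -0.3] op 0.4 ff 0.0
[0.5476, 0.0234, 0.0083] [0.0011, 0.0017, -0.4776]
[0.5476, 0.0234, 0.0083] [0.0017, -0.0011, 0.5224]
[1.469, -0.0453, 0.0066] [0.0011, 0.0017, -0.4776]
```

Emit:
send_rows --targets '[[[0.2, 0, 0], [0, 0, 0.06]], [[0.4, 0.01, 0], [0, 0, 0.12]], [[0.55, 0.02, 0], [0, 0, 0.18]], [[0.7, 0.02, 0], [0, 0, 0.24]], [[0.85, 0.03, 0], [0, 0, 0.3]], [[0.97, 0.04, 0], [0, 0, 0.36]], [[0.97, 0.04, 0], [0, 0, 0.42]], [[0.97, 0.04, 0], [0, 0, 0.48]], [[0.97, 0.04, 0], [0, 0, 0.522]], [[0.97, 0.04, 0], [0, 0, 0.522]]]' --fingers 0.7

```text
clock: 8.85
tool_pos: [0.6333, 0.1066, 0.2181]
eef_rot: [1.0, 0.002, -0.001, 0.001]
contact_force: [-1.2, -0.1, 0.6]
opening: 0.701
finger_force: 0.0
```

```bash
cat > cells.py <<'E'
from g import *
import sys,json
def seg(d,r,t):
    g=d['img'][r[1]:r[3],r[0]:r[2]].max(2);m=(g<t).astype(np.uint8)
    nl,lab,st,_=cv2.connectedComponentsWithStats(m);i=1+st[1:,4].argmax();m=(lab==i).astype(np.uint8)
    cs,_=cv2.findContours(m,cv2.RETR_EXTERNAL,cv2.CHAIN_APPROX_NONE);cv2.drawContours(m,cs,-1,1,-1);return m
def cellfit(ds,xy,ths,a0s=(0,.8,1.6,2.4)):
    rois=[];ms=[]
    for d,t in zip(ds,ths):
        u,v=proj(d,[[xy[0],xy[1],.012]])[0];r=(int(u)-18,int(v)-18,int(u)+19,int(v)+19);rois.append(r);ms.append(seg(d,r,t))
    return min((maskfit(ds,rois,ms,CELL,[xy[0],xy[1],a]) for a in a0s),key=lambda z:z[1]),[int(m.sum()) for m in ms]
E
python3 - <<'E'
from cells import *
S=snapshot('scene');T=snapshot('top')
for n,xy in(('A',(.568,.364)),('B',(.588,.2543))):
    for w,t in((S,70),(T,80)):print(n,cellfit([w],xy,[t],(0,.15)))
go((.5883,.2543,.15,0),(.5883,.2543,.05,0),(.5883,.2543,.015,0))
print(get_state()['q'])
E
```

```text
A ((array([0.56573596, 0.32497911, 0.56033547]), np.float64(671.0311989919077)), [1056])
A ((array([ 0.59800319,  0.42295141, -0.02168683]), np.float64(114.35228624482228)), [292])
B ((array([0.57727531, 0.28546611, 0.42763478]), np.float64(344.1060675585926)), [717])Traceback (most recent call last):
  File "<stdin>", line 4, in <module>
  File "cells.py", line 10, in cellfit
    u,v=proj(d,[[xy[0],xy[1],.012]])[0];r=(int(u)-18,int(v)-18,int(u)+19,int(v)+19);rois.append(r);ms.append(seg(d,r,t))
                                                                                                             ~~~^^^^^^^
  File "cells.py", line 5, in seg
    nl,lab,st,_=cv2.connectedComponentsWithStats(m);i=1+st[1:,4].argmax();m=(lab==i).astype(np.uint8)
                                                        ~~~~~~~~~~~~~~~^^
ValueError: attempt to get argmax of an empty sequence
```

```bash
python3 - <<'E'
from cells import *
S=snapshot('scene');T=snapshot('top')
a=crop(S['img'],260,60,390,170,3);b=crop(T['img'],95,130,225,230,3);c=crop(S['img'],225,225,310,330,3)
o=np.zeros((600,800,3),np.uint8);o[:330,:390]=a;o[:300,400:790]=b;o[330:600,:255]=c[:270];cv2.imwrite('pics/g3.png',o)
E
```

```text
(no output)
```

View pics/g3.png

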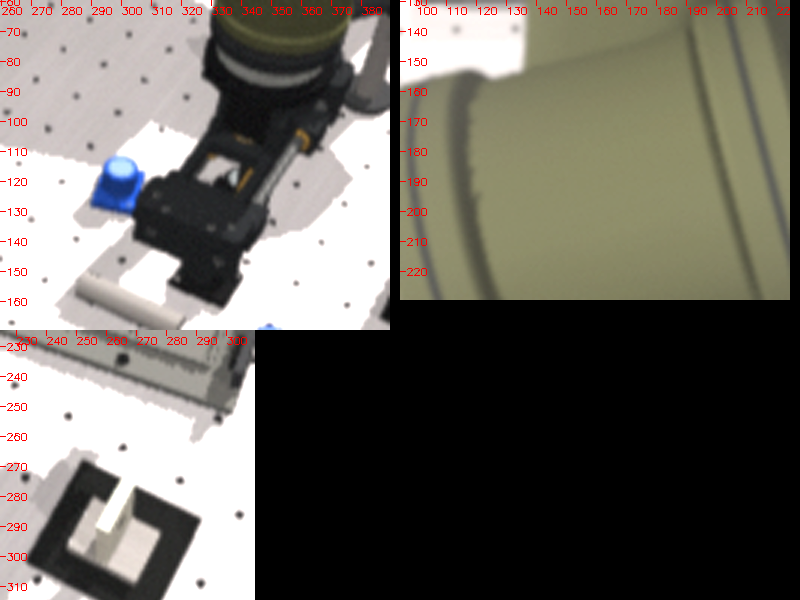

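```bash
python3 - <<'E'
from g import *
go((.5883,.2548,.15,0.5),(.5883,.2548,.06,0.5),(.5883,.2548,.014,0.5))
E
```

```text
t 9.05 pos [0.634  0.1067 0.2192] xang 0.18 F [-0.2 -0.   1.1] op 0.704 ff 0.0
[-0.1504, -0.4943, 0.2307] [0.0001, 0.0003, -0.0018]
[-0.1501, -0.4944, 0.5307] [0.0001, 0.0003, -0.0018]
[-0.15, -0.4944, 0.684] [0.0001, 0.0003, -0.0018]
```

Emit:
send_rows --targets '[[[-0.06, -0.17, 0.1], [0, 0, 0]], [[-0.1, -0.34, 0.2], [0, 0, 0]], [[-0.15, -0.494, 0.23], [0, 0, -0.002]], [[-0.15, -0.494, 0.23], [0, 0, -0.002]], [[-0.15, -0.494, 0.4], [0, 0, -0.002]], [[-0.15, -0.494, 0.53], [0, 0, -0.002]], [[-0.15, -0.494, 0.53], [0, 0, -0.002]]]'

```text
clock: 9.93
tool_pos: [0.5873, 0.2528, 0.0583]
eef_rot: [1.0, 0.004, -0.003, 0.002]
contact_force: [0.2, -0.3, 1.2]
opening: 0.701
finger_force: 0.0
```

```bash
python3 - <<'E'
from g import *
go((.5883,.2548,.014,0.5))
E
```

```text
t 9.93 pos [0.5873 0.2528 0.0583] xang 0.42 F [ 0.2 -0.3  1.2] op 0.701 ff 0.0
[0.0043, -0.0071, 0.1475] [0.001, 0.0017, -0.0004]
```

Emit:
send_rows --targets '[[[0, 0, 0.08], [0, 0, 0]], [[0, 0, 0.13], [0, 0, 0]], [[0, 0, 0.153], [0, 0, 0]], [[0, 0, 0.153], [0, 0, 0]], [[0, 0, 0.153], [0, 0, 0]]]'

```text
clock: 10.55
tool_pos: [0.5896, 0.2551, 0.0157]
eef_rot: [1.0, 0.004, 0.001, -0.0]
contact_force: [0.3, -0.2, 0.5]
opening: 0.7
finger_force: 0.0
```

Emit:
send_rows --targets '[[[0, 0, 0], [0, 0, 0]], [[0, 0, 0], [0, 0, 0]], [[0, 0, 0], [0, 0, 0]], [[0, 0, 0], [0, 0, 0]], [[0, 0, 0], [0, 0, 0]], [[0, 0, 0], [0, 0, 0]]]' --fingers 0 --newtons 25

```text
clock: 11.3
tool_pos: [0.5891, 0.255, 0.015]
eef_rot: [1.0, 0.004, 0.0, -0.0]
contact_force: [-0.6, 0.4, 1.3]
opening: 0.38
finger_force: 25.0
```

```bash
python3 - <<'E'
from g import *
x,y=nest(32.5,-25.5);print(x,y)
go((.589,.255,.12,.5),(x,y,.12,10.6),(x,y,.05,10.6))
E
```

```text
0.5961360647504476 -0.011286612051409564
t 11.3 pos [0.5891 0.255  0.015 ] xang 0.45 F [-0.6  0.4  1.3] op 0.38 ff 25.0
[-0.0002, -0.0001, -0.3499] [-0.0, -0.0, -0.0003]
[0.0166, 0.8877, -0.3499] [0.0, -0.0, -0.0564]
[0.0166, 0.8877, -0.1165] [0.0, -0.0, -0.0564]
```

Emit:
send_rows --targets '[[[0, 0, -0.15], [0, 0, 0]], [[0, 0, -0.35], [0, 0, 0]], [[0.0, 0.15, -0.35], [0, 0, -0.01]], [[0.0, 0.3, -0.35], [0, 0, -0.02]], [[0.01, 0.45, -0.35], [0, 0, -0.03]], [[0.01, 0.6, -0.35], [0, 0, -0.04]], [[0.016, 0.75, -0.35], [0, 0, -0.056]], [[0.0166, 0.888, -0.35], [0, 0, -0.0564]], [[0.0166, 0.888, -0.35], [0, 0, -0.0564]], [[0.0166, 0.888, -0.25], [0, 0, -0.0564]], [[0.0166, 0.888, -0.117], [0, 0, -0.0564]], [[0.0166, 0.888, -0.117], [0, 0, -0.0564]]]'

```text
clock: 12.8
tool_pos: [0.5934, -0.0101, 0.0474]
eef_rot: [0.996, 0.093, -0.003, -0.001]
contact_force: [-0.0, 0.3, -0.3]
opening: 0.379
finger_force: 25.0
```

Emit:
send_rows --targets '[[[0, 0, 0], [0, 0, 0]], [[0, 0, 0], [0, 0, 0]]]'

```text
clock: 13.05
tool_pos: [0.5973, -0.0111, 0.0516]
eef_rot: [0.996, 0.092, 0.001, 0.0]
contact_force: [0.1, -0.7, -0.9]
opening: 0.381
finger_force: 25.0
```

```bash
python3 - <<'E'
from g import *
S=snapshot('scene');cv2.imwrite('pics/g4.png',crop(S['img'],230,170,330,265,6))
go((.5961,-.0113,.04,10.6),(.5961,-.0113,.027,10.6))
E
```

```text
t 13.1 pos [ 0.5972 -0.0112  0.0515] xang 10.61 F [0.3 0.9 0. ] op 0.379 ff 25.0
[-0.0038, -0.0004, 0.0385] [0.0001, -0.0009, 0.0]
[-0.0039, -0.0004, 0.0818] [0.0001, -0.0009, 0.0]
```

View pics/g4.png

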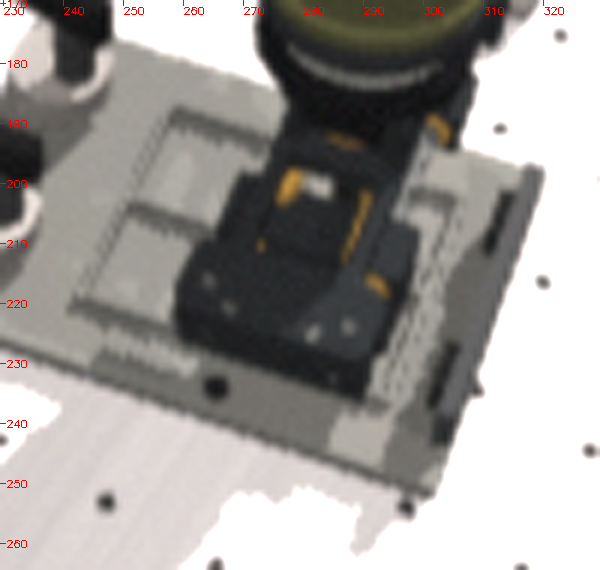

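Emit:
send_rows --targets '[[[-0.002, 0, 0.03], [0, 0, 0]], [[-0.002, 0, 0.05], [0, 0, 0]], [[-0.002, 0, 0.06], [0, 0, 0]], [[-0.002, 0, 0.068], [0, 0, 0]], [[-0.002, 0, 0.068], [0, 0, 0]]]'

```text
clock: 13.72
tool_pos: [0.5968, -0.0113, 0.0302]
eef_rot: [0.996, 0.092, 0.001, -0.0]
contact_force: [1.4, 1.5, 4.7]
opening: 0.376
finger_force: 25.0
```

Emit:
send_rows --targets '[[[0, 0, 0.005], [0, 0, 0]], [[0, 0, 0.01], [0, 0, 0]], [[0, 0, 0.01], [0, 0, 0]]]'

```text
clock: 14.1
tool_pos: [0.5965, -0.0114, 0.0279]
eef_rot: [0.996, 0.092, 0.001, 0.0]
contact_force: [-0.9, 0.6, 9.9]
opening: 0.378
finger_force: 25.0
```

Emit:
send_rows --targets '[[[0, 0, 0.004], [0, 0, 0]], [[0, 0, 0.004], [0, 0, 0]], [[0, 0, 0.004], [0, 0, 0]]]'

```text
clock: 14.48
tool_pos: [0.5956, -0.0115, 0.0265]
eef_rot: [0.996, 0.092, 0.0, 0.0]
contact_force: [-1.5, -0.1, 9.7]
opening: 0.375
finger_force: 25.0
```

Emit:
send_rows --targets '[[[0, 0, 0], [0, 0, 0]], [[0, 0, 0], [0, 0, 0]], [[0, 0, 0], [0, 0, 0]], [[0, 0, -0.1], [0, 0, 0]], [[0, 0, -0.25], [0, 0, 0]], [[0, 0, -0.45], [0, 0, 0]], [[-0.15, 0, -0.6], [0, 0, 0]], [[-0.3, 0, -0.7], [0, 0, 0]], [[-0.45, 0, -0.75], [0, 0, 0]], [[-0.55, -0.1, -0.75], [0, 0, 0]], [[-0.55, -0.1, -0.75], [0, 0, 0]]]' --fingers 0.6

```text
clock: 15.85
tool_pos: [0.425, -0.0114, 0.2507]
eef_rot: [0.996, 0.094, -0.001, -0.0]
contact_force: [-0.2, 0.2, -0.0]
opening: 0.597
finger_force: 0.0
```

```bash
python3 - <<'E'
from cells import *
S=snapshot('scene');T=snapshot('top')
a=crop(S['img'],240,90,360,260,3);b=crop(T['img'],95,130,285,230,2);
o=np.zeros((520,800,3),np.uint8);o[:510,:360]=a;o[:200,400:780]=b;cv2.imwrite('pics/g5.png',o)
print(cellfit([S],(.568,.364),[70],(0,.1)))
try:print(cellfit([T],(.568,.364),[80],(0,.1)))
except Exception as e:print(e)
go((.569,.3643,.2,4))
E
```

```text
((array([0.56935365, 0.3631492 , 0.09320527]), np.float64(46.53965111944413)), [225])
((array([0.56780951, 0.36259566, 0.03547933]), np.float64(78.37251675964781)), [176])
t 15.95 pos [ 0.4284 -0.0124  0.2506] xang 10.63 F [ 0.1 -0.2  0.5] op 0.6 ff 0.0
[0.692, -1.1476, 0.1691] [0.0001, -0.0004, 0.0368]
```

View pics/g5.png

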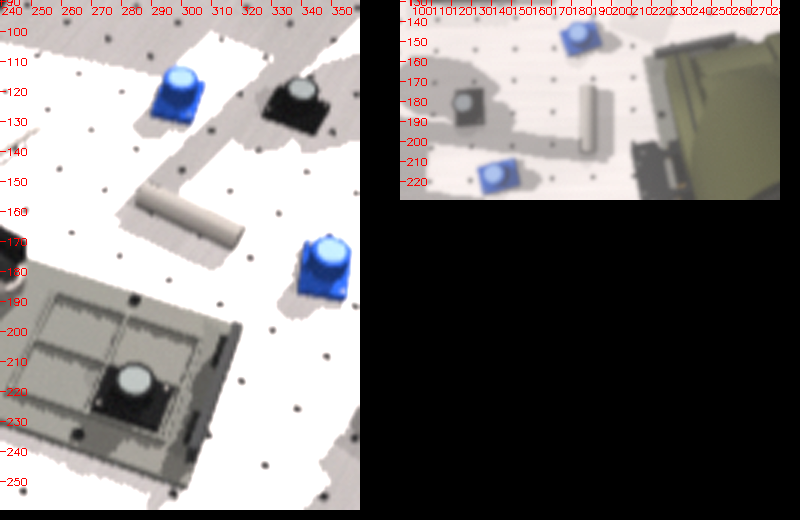

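Emit:
send_rows --targets '[[[0.12, -0.16, 0], [0, 0, 0]], [[0.24, -0.32, 0], [0, 0, 0.01]], [[0.36, -0.48, 0], [0, 0, 0.02]], [[0.48, -0.65, 0], [0, 0, 0.03]], [[0.6, -0.8, 0.05], [0, 0, 0.037]], [[0.69, -0.98, 0.1], [0, 0, 0.037]], [[0.69, -0.98, 0.17], [0, 0, 0.037]], [[0.69, -0.98, 0.17], [0, 0, 0.037]], [[0.69, -0.98, 0.17], [0, 0, 0.037]]]'

```text
clock: 17.08
tool_pos: [0.5784, 0.3135, 0.1997]
eef_rot: [0.999, 0.033, 0.001, 0.0]
contact_force: [-0.4, -0.1, 0.1]
opening: 0.602
finger_force: 0.0
```

```bash
python3 - <<'E'
from g import *
go((.5688,.3633,.16,4),(.5688,.3633,.06,4),(.5688,.3633,.015,4))
E
```

```text
t 17.07 pos [0.5784 0.3135 0.1997] xang 3.83 F [-0.4 -0.1  0.1] op 0.602 ff 0.0
[-0.0209, -0.1679, 0.1324] [0.0002, -0.0003, -0.001]
[-0.0213, -0.1681, 0.4657] [0.0002, -0.0003, -0.001]
[-0.0214, -0.1682, 0.6157] [0.0002, -0.0003, -0.001]
```

Emit:
send_rows --targets '[[[-0.02, -0.168, 0.13], [0, 0, -0.001]], [[-0.02, -0.168, 0.28], [0, 0, -0.001]], [[-0.02, -0.168, 0.42], [0, 0, -0.001]], [[-0.021, -0.168, 0.5], [0, 0, -0.001]], [[-0.021, -0.168, 0.5], [0, 0, -0.001]], [[-0.021, -0.168, 0.57], [0, 0, -0.001]], [[-0.021, -0.168, 0.616], [0, 0, -0.001]], [[-0.021, -0.168, 0.616], [0, 0, -0.001]], [[-0.021, -0.168, 0.616], [0, 0, -0.001]]]'

```text
clock: 18.2
tool_pos: [0.5677, 0.3647, 0.0149]
eef_rot: [0.999, 0.036, 0.0, -0.0]
contact_force: [0.1, 0.7, -0.1]
opening: 0.593
finger_force: 0.0
```

Emit:
send_rows --targets '[[[0, 0, 0], [0, 0, 0]], [[0, 0, 0], [0, 0, 0]], [[0, 0, 0], [0, 0, 0]], [[0, 0, 0], [0, 0, 0]], [[0, 0, 0], [0, 0, 0]], [[0, 0, 0], [0, 0, 0]]]' --fingers 0 --newtons 25

```text
clock: 18.95
tool_pos: [0.5677, 0.3645, 0.015]
eef_rot: [0.999, 0.036, 0.0, -0.0]
contact_force: [-0.4, -0.5, 4.7]
opening: 0.376
finger_force: 25.0
```

```bash
python3 - <<'E'
from g import *
x,y=nest(32.5,25.5);print(x,y);print('bay1',nest(-32.5,25.5))
x,y=nest(-32.5,25.5);
go((.5688,.363,.13,4),(x,y,.13,10.6),(x,y,.04,10.6))
E
```

```text
0.5867547915405175 0.03884313673073224
bay1 [0.52286394 0.02688661]
t 18.95 pos [0.5677 0.3645 0.015 ] xang 4.12 F [-0.4 -0.5  4.7] op 0.376 ff 25.0
[0.0035, 0.0053, -0.3832] [-0.0, -0.0002, 0.0006]
[-0.2296, 1.1118, -0.3834] [-0.0, -0.0002, -0.036]
[-0.2298, 1.1119, -0.0834] [-0.0, -0.0002, -0.036]
```

Emit:
send_rows --targets '[[[0, 0, -0.15], [0, 0, 0]], [[0, 0, -0.34], [0, 0, 0]], [[-0.02, 0.12, -0.38], [0, 0, 0]], [[-0.05, 0.27, -0.38], [0, 0, -0.01]], [[-0.08, 0.42, -0.38], [0, 0, -0.02]], [[-0.12, 0.57, -0.38], [0, 0, -0.03]], [[-0.16, 0.72, -0.38], [0, 0, -0.036]], [[-0.2, 0.87, -0.38], [0, 0, -0.036]], [[-0.23, 0.98, -0.38], [0, 0, -0.036]], [[-0.23, 0.98, -0.38], [0, 0, -0.036]], [[-0.23, 0.98, -0.38], [0, 0, -0.036]]]'

```text
clock: 20.32
tool_pos: [0.52, 0.0676, 0.1284]
eef_rot: [0.996, 0.093, 0.0, -0.001]
contact_force: [-0.2, 0.8, -1.6]
opening: 0.375
finger_force: 25.0
```

```bash
python3 - <<'E'
from g import *
x,y=nest(-32.5,25.5);
go((x,y,.13,10.6),(x,y,.04,10.6),(x,y,.028,10.6))
E
```

```text
t 20.32 pos [0.52   0.0676 0.1284] xang 10.65 F [-0.2  0.8 -1.6] op 0.375 ff 25.0
[-0.0158, 0.135, -0.0054] [-0.0004, -0.0002, 0.0003]
[-0.016, 0.1354, 0.2946] [-0.0004, -0.0002, 0.0003]
[-0.0161, 0.1354, 0.3346] [-0.0004, -0.0002, 0.0003]
```

Emit:
send_rows --targets '[[[-0.016, 0.135, 0], [0, 0, 0]], [[-0.016, 0.135, 0.05], [0, 0, 0]], [[-0.016, 0.135, 0.2], [0, 0, 0]], [[-0.016, 0.135, 0.28], [0, 0, 0]], [[-0.016, 0.135, 0.28], [0, 0, 0]], [[-0.016, 0.135, 0.28], [0, 0, 0]]]'

```text
clock: 21.08
tool_pos: [0.523, 0.027, 0.045]
eef_rot: [0.996, 0.093, 0.001, -0.0]
contact_force: [0.3, -0.2, -1.3]
opening: 0.374
finger_force: 25.0
```

```bash
python3 - <<'E'
from g import *
x,y=nest(-32.5,25.5);
go((x,y,.035,10.6),(x,y,.028,10.6))
E
```

```text
t 21.07 pos [0.523 0.027 0.045] xang 10.69 F [ 0.3 -0.2 -1.3] op 0.374 ff 25.0
[-0.0006, 0.0003, 0.0334] [-0.0002, -0.0004, 0.0005]
[-0.0007, 0.0003, 0.0568] [-0.0002, -0.0004, 0.0005]
```

Emit:
send_rows --targets '[[[0, 0, 0.02], [0, 0, 0]], [[0, 0, 0.033], [0, 0, 0]], [[0, 0, 0.042], [0, 0, 0]], [[0, 0, 0.05], [0, 0, 0]], [[0, 0, 0.055], [0, 0, 0]], [[0, 0, 0.055], [0, 0, 0]]]'

```text
clock: 21.82
tool_pos: [0.5224, 0.0256, 0.028]
eef_rot: [0.996, 0.092, -0.0, 0.0]
contact_force: [-0.6, -1.3, -0.2]
opening: 0.375
finger_force: 25.0
```

Emit:
send_rows --targets '[[[0, 0, 0.004], [0, 0, 0]], [[0, 0, 0.004], [0, 0, 0]]]'

```text
clock: 22.08
tool_pos: [0.5226, 0.0257, 0.027]
eef_rot: [0.996, 0.092, 0.0, 0.0]
contact_force: [-0.2, -0.6, -0.5]
opening: 0.375
finger_force: 25.0
```

Emit:
send_rows --targets '[[[0, 0, 0], [0, 0, 0]], [[0, 0, 0], [0, 0, 0]], [[0, 0, 0], [0, 0, 0]], [[0, 0, -0.1], [0, 0, 0]], [[0, 0, -0.25], [0, 0, 0]], [[0, 0, -0.45], [0, 0, 0]], [[0, 0.1, -0.65], [0, 0, 0]], [[-0.1, 0.25, -0.7], [0, 0, 0]], [[-0.2, 0.4, -0.75], [0, 0, 0]], [[-0.2, 0.6, -0.75], [0, 0, 0]], [[-0.2, 0.8, -0.75], [0, 0, 0]], [[-0.2, 0.8, -0.75], [0, 0, 0]]]' --fingers 0.55

```text
clock: 23.58
tool_pos: [0.5068, -0.2277, 0.2516]
eef_rot: [0.996, 0.087, -0.0, 0.002]
contact_force: [-0.0, 0.5, 0.6]
opening: 0.55
finger_force: 0.0
```

```bash
python3 - <<'E'
from cells import *
import pickle
S=snapshot('scene');T=snapshot('top');pickle.dump((S,T),open('st1.pkl','wb'))
a=crop(S['img'],205,90,355,260,3);b=crop(T['img'],95,130,300,240,3)
c=np.zeros((600,800,3),np.uint8);c[:510,:450]=a
b=crop(T['img'],190,130,300,240,3);c[:330,460:790]=b;cc=crop(S['img'],105,248,215,335,3);c[335:596,460:790]=cc
cv2.imwrite('pics/g6.png',c)
go((.467,-.312,.25,91.4),(.467,-.312,.055,91.4))
E
```

```text
t 23.68 pos [ 0.5072 -0.2214  0.2516] xang 10.53 F [-0.   0.6  0.6] op 0.55 ff 0.0
[-0.1868, 0.2725, 0.0053] [-0.0003, -0.0, -0.4493]
[-0.1865, 0.273, 0.6553] [-0.0003, -0.0, -0.4493]
```

View pics/g6.png

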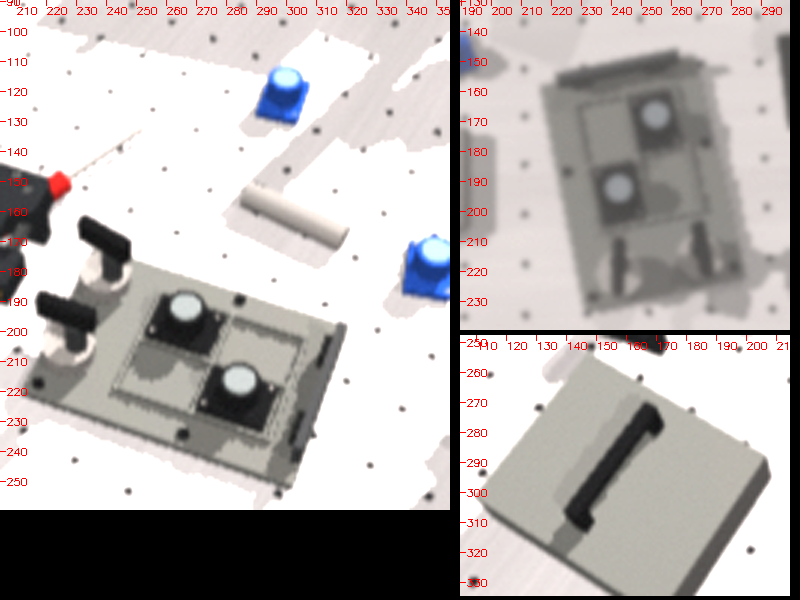

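```bash
python3 - <<'E'
from fit import *
import pickle
S,T=pickle.load(open('st1.pkl','rb'))
p=[.467,-.312,.025]
for d in(S,T):print(proj(d,pts(p,[[0,.045,.08],[0,-.045,.08],[0,.045,.068],[0,-.045,.068]])).round(1).tolist())
# dark handle pixels -> principal axis
for d,r,t in((S,(125,262,180,320),60),(T,(342,195,388,222),75)):
    g=d['img'][r[1]:r[3],r[0]:r[2]].max(2);m=(g<t).astype(np.uint8);n,l,st,c=cv2.connectedComponentsWithStats(m);i=1+st[1:,4].argmax()
    P=np.argwhere(l==i)[:,::-1]+r[:2];mu=P.mean(0);w,v=np.linalg.eigh(np.cov((P-mu).T));s=(P-mu)@v[:,1]
    print(st[i],mu.round(1),(mu+s.min()*v[:,1]).round(1),(mu+s.max()*v[:,1]).round(1),onz(d,*mu,.074).round(4), np.degrees(np.arctan2(*(onz(d,*(mu+20*v[:,1]),.074)-onz(d,*mu,.074))[1::-1])).round(1))
E
```

```text
[[169.5, 269.6], [141.0, 306.9], [170.5, 271.9], [142.4, 308.9]]
[[350.6, 207.8], [383.6, 206.1], [349.4, 208.4], [381.9, 206.8]]
[ 15   9  33  43 366] [155.1 291.3] [169.2 271.9] [141.2 310.3] [ 0.4684 -0.3173  0.074 ] -87.2
[  7  10  36   9 245] [367.3 208.9] [384.  208.2] [348.9 209.7] [ 0.4625 -0.3142  0.074 ] 91.0
```

Emit:
send_rows --targets '[[[-0.191, 0.279, 0.005], [0, 0, -0.06]], [[-0.191, 0.279, 0.005], [0, 0, -0.12]], [[-0.191, 0.279, 0.005], [0, 0, -0.18]], [[-0.191, 0.279, 0.005], [0, 0, -0.24]], [[-0.191, 0.279, 0.005], [0, 0, -0.3]], [[-0.191, 0.279, 0.005], [0, 0, -0.36]], [[-0.191, 0.279, 0.1], [0, 0, -0.42]], [[-0.191, 0.279, 0.2], [0, 0, -0.45]], [[-0.191, 0.279, 0.35], [0, 0, -0.45]], [[-0.191, 0.279, 0.45], [0, 0, -0.45]], [[-0.191, 0.279, 0.45], [0, 0, -0.45]], [[-0.191, 0.279, 0.45], [0, 0, -0.45]]]'

```text
clock: 25.18
tool_pos: [0.4679, -0.3131, 0.1182]
eef_rot: [0.696, 0.718, 0.001, 0.001]
contact_force: [-0.1, 0.5, 0.1]
opening: 0.549
finger_force: 0.0
```

```bash
python3 - <<'E'
from g import *
go((.466,-.314,.055,91.6))
E
```

```text
t 25.18 pos [ 0.4679 -0.3131  0.1182] xang 91.71 F [-0.1  0.5  0.1] op 0.549 ff 0.0
[-0.0027, -0.0067, 0.2105] [0.0005, 0.0001, 0.0006]
```

Emit:
send_rows --targets '[[[-0.003, -0.006, 0.1], [0, 0, 0]], [[-0.003, -0.006, 0.17], [0, 0, 0]], [[-0.003, -0.006, 0.21], [0, 0, 0]], [[-0.003, -0.006, 0.21], [0, 0, 0]], [[-0.003, -0.006, 0.21], [0, 0, 0]]]'

```text
clock: 25.8
tool_pos: [0.4658, -0.3153, 0.055]
eef_rot: [0.697, 0.717, 0.0, 0.001]
contact_force: [0.7, -1.3, -0.7]
opening: 0.546
finger_force: 0.0
```

Emit:
send_rows --targets '[[[0, 0, 0], [0, 0, 0]], [[0, 0, 0], [0, 0, 0]], [[0, 0, 0], [0, 0, 0]], [[0, 0, 0], [0, 0, 0]], [[0, 0, 0], [0, 0, 0]], [[0, 0, 0], [0, 0, 0]], [[0, 0, 0], [0, 0, 0]]]' --fingers 0 --newtons 45

```text
clock: 26.68
tool_pos: [0.4653, -0.3151, 0.054]
eef_rot: [0.697, 0.717, 0.0, 0.0]
contact_force: [1.9, -0.1, -0.1]
opening: 0.127
finger_force: 45.0
```

```bash
python3 - <<'E'
from g import *
x,y=nest(-3.5,0);print(x,y)
s=get_state();p=s['tool_pos']
go((p[0],p[1],.19,91.6),(x,y,.19,100.6),(x,y,.1,100.6))
E
```

```text
0.5560597231227942 0.007156187132651855
t 26.68 pos [ 0.4653 -0.3151  0.054 ] xang 91.61 F [ 1.9 -0.1 -0.1] op 0.127 ff 45.0
[-0.0001, 0.0003, -0.4532] [0.0002, 0.0, 0.0]
[1.0651, 0.3328, -0.4532] [0.0002, 0.0001, -0.05]
[1.0652, 0.3326, -0.1532] [0.0002, 0.0001, -0.05]
```

Emit:
send_rows --targets '[[[0, 0, -0.1], [0, 0, 0]], [[0, 0, -0.25], [0, 0, 0]], [[0, 0, -0.4], [0, 0, 0]], [[0.03, 0.01, -0.48], [0, 0, 0]], [[0.13, 0.04, -0.48], [0, 0, -0.01]], [[0.27, 0.09, -0.48], [0, 0, -0.02]], [[0.42, 0.14, -0.48], [0, 0, -0.03]], [[0.57, 0.19, -0.48], [0, 0, -0.04]], [[0.72, 0.24, -0.48], [0, 0, -0.05]], [[0.87, 0.29, -0.48], [0, 0, -0.05]], [[0.95, 0.31, -0.48], [0, 0, -0.05]], [[0.95, 0.31, -0.48], [0, 0, -0.05]]]'

```text
clock: 28.18
tool_pos: [0.5492, -0.0249, 0.1973]
eef_rot: [0.637, 0.771, -0.0, -0.001]
contact_force: [-0.3, -1.1, -4.3]
opening: 0.124
finger_force: 45.0
```

```bash
python3 - <<'E'
from g import *
x,y=nest(-3.5,-1)
go((x,y,.19,100.6),(x,y,.12,100.6))
E
```

```text
t 28.18 pos [ 0.5492 -0.0249  0.1973] xang 100.87 F [-0.3 -1.1 -4.3] op 0.124 ff 45.0
[0.0972, 0.0426, 0.0245] [-0.0005, -0.0005, 0.0015]
[0.0968, 0.043, 0.2578] [-0.0005, -0.0005, 0.0015]
```

Emit:
send_rows --targets '[[[0.097, 0.043, 0.02], [0, 0, 0]], [[0.097, 0.043, 0.05], [0, 0, 0]], [[0.097, 0.043, 0.1], [0, 0, 0.001]], [[0.097, 0.043, 0.1], [0, 0, 0.001]], [[0.097, 0.043, 0.1], [0, 0, 0.001]], [[0.097, 0.043, 0.1], [0, 0, 0.001]]]'

```text
clock: 28.92
tool_pos: [0.5575, 0.003, 0.1683]
eef_rot: [0.64, 0.768, 0.0, 0.0]
contact_force: [-0.2, 0.2, -4.4]
opening: 0.128
finger_force: 45.0
```

```bash
python3 - <<'E'
from g import *
S=snapshot('scene');T=snapshot('top')
x,y=nest(-3.5,-1);go((x,y,.1,100.6),(x,y,.066,100.6))
s=get_state();p=s['tool_pos']
P=[p[0],p[1],np.radians(10.6),p[2]-.054]
def ov(d,x0,y0,x1,y1,k):
    c=crop(d['img'],x0,y0,x1,y1,k)
    for q,a,b,z in((P,79,62.5,0),(P,79,62.5,46),(list(NEST)+[0],66.5,52.5,18)):
        L=np.array([(-a,-b,z),(a,-b,z),(a,b,z),(-a,b,z)])/1e3
        cv2.polylines(c,[((proj(d,pts(q,L))-[x0,y0]+.5)*k*8).astype(np.int32)],True,(0,255,0),1,cv2.LINE_AA,3)
    return c
o=np.zeros((560,800,3),np.uint8);o[:560,:520]=ov(S,195,120,325,260,4);o[:400,525:797]=ov(T,217,140,285,240,4);cv2.imwrite('pics/g7.png',o)
E
```

```text
t 29.02 pos [0.5575 0.0033 0.1683] xang 100.41 F [-0.6 -0.  -4. ] op 0.124 ff 45.0
[0.0102, -0.0026, 0.2276] [0.0002, 0.0001, -0.0011]
[0.0103, -0.0026, 0.3409] [0.0002, 0.0001, -0.0011]
```

View pics/g7.png

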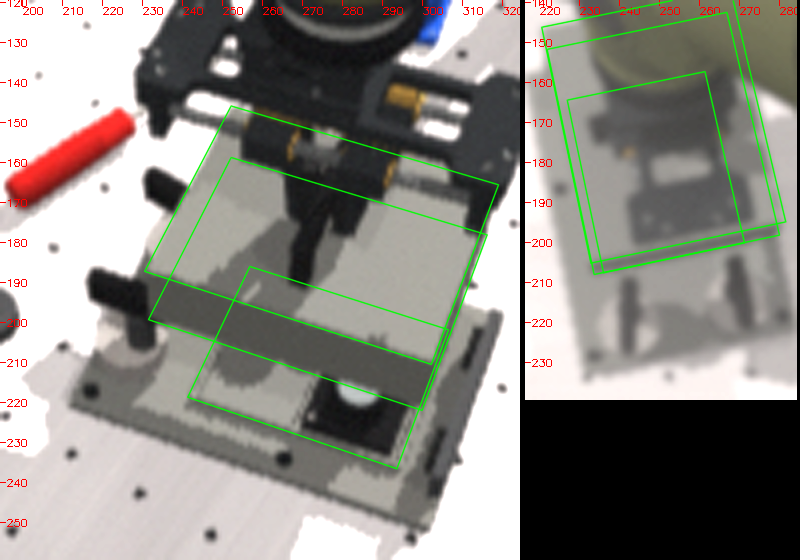

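Emit:
send_rows --targets '[[[0.01, -0.002, 0.05], [0, 0, -0.001]], [[0.01, -0.002, 0.1], [0, 0, -0.001]], [[0.01, -0.002, 0.16], [0, 0, -0.001]], [[0.01, -0.002, 0.2], [0, 0, -0.001]], [[0.01, -0.002, 0.2], [0, 0, -0.001]], [[0.01, -0.002, 0.2], [0, 0, -0.001]]]'

```text
clock: 29.78
tool_pos: [0.5562, 0.0064, 0.108]
eef_rot: [0.639, 0.769, 0.0, 0.0]
contact_force: [-0.1, 0.0, -4.5]
opening: 0.123
finger_force: 45.0
```

Emit:
send_rows --targets '[[[0, 0, 0.03], [0, 0, 0]], [[0, 0, 0.06], [0, 0, 0]], [[0, 0, 0.09], [0, 0, 0]], [[0, 0, 0.11], [0, 0, 0]], [[0, 0, 0.11], [0, 0, 0]]]'

```text
clock: 30.4
tool_pos: [0.5558, 0.0062, 0.0743]
eef_rot: [0.639, 0.769, -0.0, -0.0]
contact_force: [-0.8, -0.5, -5.3]
opening: 0.124
finger_force: 45.0
```

```bash
python3 - <<'E'
from g import *
x,y=nest(-3.5,-1);go((x,y,.066,100.6))
E
```

```text
t 30.4 pos [0.5558 0.0062 0.0743] xang 100.61 F [-0.8 -0.5 -5.3] op 0.124 ff 45.0
[-0.0005, 0.0016, 0.0277] [-0.0003, 0.0, 0.0001]
```

Emit:
send_rows --targets '[[[0, 0, 0.008], [0, 0, 0]], [[0, 0, 0.016], [0, 0, 0]], [[0, 0, 0.024], [0, 0, 0]], [[0, 0, 0.028], [0, 0, 0]], [[0, 0, 0.028], [0, 0, 0]]]'

```text
clock: 31.02
tool_pos: [0.5561, 0.0062, 0.0664]
eef_rot: [0.639, 0.769, -0.0, -0.0]
contact_force: [-0.3, -0.9, -4.4]
opening: 0.126
finger_force: 45.0
```

Emit:
send_rows --targets '[[[0, 0, 0.003], [0, 0, 0]], [[0, 0, 0.006], [0, 0, 0]], [[0, 0, 0.006], [0, 0, 0]]]'

```text
clock: 31.4
tool_pos: [0.5563, 0.0062, 0.066]
eef_rot: [0.639, 0.769, 0.0, 0.001]
contact_force: [-2.7, -0.9, 7.3]
opening: 0.128
finger_force: 45.0
```

Emit:
send_rows --targets '[[[0, 0, 0], [0, 0, 0]], [[0, 0, 0], [0, 0, 0]], [[0, 0, 0], [0, 0, 0]], [[0, 0, -0.1], [0, 0, 0]], [[0, 0, -0.25], [0, 0, 0]], [[0, 0, -0.4], [0, 0, 0]], [[0, 0, -0.4], [0, 0, 0]]]' --fingers 0.4

```text
clock: 32.28
tool_pos: [0.5584, 0.0069, 0.1878]
eef_rot: [0.639, 0.769, 0.003, 0.002]
contact_force: [-0.6, -0.5, -0.3]
opening: 0.4
finger_force: 0.0
```

```bash
python3 - <<'E'
from g import *
import pickle
print(np.round(get_state()['q'],3))
L=nest(-104.5,38);Rr=nest(-104.5,-38);print('L',L,'R',Rr)
S,T=pickle.load(open('st1.pkl','rb'))
for c in(L,Rr):
    for d,r in((S,(205,155,260,215)),(T,(230,200,290,235))):
        # handle: x -32..18 along nest x
        e=[np.r_[pts(NEST,[[-.1365 ,0,0]])[0]]]
    for d in(S,T):
        P=[[-.1365,s,.081] for s in()] 
for sy in(.038,-.038):
    for d,w in((S,9),(T,8)):
        P=pts(list(NEST)+[0],[[-.1365,sy,.094],[-.0865,sy,.094],[-.1115,sy,.081]]);uv=proj(d,P)
        r=np.array([uv[2]-15,uv[2]+15]).astype(int).ravel();g=d['img'][r[1]:r[3],r[0]:r[2]].max(2);m=(g<62).astype(np.uint8)
        n,l,st,ce=cv2.connectedComponentsWithStats(m);i=1+st[1:,4].argmax();print(uv.round(1).tolist(),'blob',st[i].tolist(),(ce[i]+r[:2]).round(1),'bbox',(st[i,:2]+r[:2]),(st[i,:2]+st[i,2:4]+r[:2]-1))
go((L[0],L[1],.19,10.6),(L[0],L[1],.19,190.6))
E
```

```text
[ 0.262  0.725 -0.609  1.815  0.572  0.776 -0.462]
L [0.44979319 0.02592916] R [ 0.46377313 -0.04877399]
[[228.2, 163.8], [247.2, 169.7], [237.8, 170.0]] blob [9, 7, 17, 22, 183] [240. 172.] bbox [231 162] [247 183]
[[245.7, 227.5], [241.8, 209.3], [243.8, 218.9]] blob [14, 7, 3, 17, 42] [242.8 217.6] bbox [242 210] [244 226]
[[215.2, 187.4], [234.9, 193.9], [225.3, 193.8]] blob [7, 10, 21, 19, 221] [228.  195.8] bbox [217 188] [237 206]
[[273.6, 221.5], [269.4, 203.4], [271.2, 213.1]] blob [12, 7, 6, 17, 64] [270.2 213. ] bbox [268 205] [273 221]
t 32.27 pos [0.5584 0.0069 0.1878] xang 100.57 F [-0.6 -0.5 -0.3] op 0.4 ff 0.0
[0.1288, -0.3442, -0.0097] [0.0018, -0.0017, 0.4999]
[0.1288, -0.3442, -0.0097] [0.0017, 0.0018, -0.5001]
```

Emit:
send_rows --targets '[[[0.03, -0.08, 0], [0, 0, -0.06]], [[0.06, -0.16, 0], [0, 0, -0.12]], [[0.09, -0.24, 0], [0, 0, -0.18]], [[0.129, -0.344, 0], [0, 0, -0.24]], [[0.129, -0.344, 0], [0, 0, -0.3]], [[0.129, -0.344, 0], [0, 0, -0.36]], [[0.129, -0.344, 0], [0, 0, -0.42]], [[0.129, -0.344, 0], [0, 0, -0.48]], [[0.129, -0.344, 0], [0, 0, -0.5]], [[0.129, -0.344, 0], [0, 0, -0.5]], [[0.129, -0.344, 0], [0, 0, -0.5]]]'

```text
clock: 33.65
tool_pos: [0.4473, 0.0252, 0.1842]
eef_rot: [-0.092, 0.996, -0.0, -0.0]
contact_force: [-0.2, -0.2, -0.0]
opening: 0.4
finger_force: 0.0
```

```bash
python3 - <<'E'
from g import *
print(np.round(get_state()['q'],3))
x,y=nest(-104,38.5);go((x,y,.12,190.6),(x,y,.066,190.6))
E
```

```text
[ 0.449  0.74  -1.011  2.115  0.906  0.812  0.615]
t 33.65 pos [0.4473 0.0252 0.1842] xang -169.47 F [-0.2 -0.2 -0. ] op 0.4 ff 0.0
[-0.0105, 0.0025, 0.2141] [0.0, -0.0003, -0.0004]
[-0.0107, 0.0025, 0.3941] [0.0, -0.0003, -0.0004]
```

Emit:
send_rows --targets '[[[-0.01, 0.002, 0.1], [0, 0, 0]], [[-0.01, 0.002, 0.21], [0, 0, 0]], [[-0.01, 0.002, 0.21], [0, 0, 0]], [[-0.01, 0.002, 0.31], [0, 0, 0]], [[-0.01, 0.002, 0.394], [0, 0, 0]], [[-0.01, 0.002, 0.394], [0, 0, 0]], [[-0.01, 0.002, 0.394], [0, 0, 0]]]'

```text
clock: 34.52
tool_pos: [0.4511, 0.0268, 0.0678]
eef_rot: [-0.092, 0.996, 0.0, 0.001]
contact_force: [-0.7, 0.6, -0.4]
opening: 0.402
finger_force: 0.0
```

Emit:
send_rows --targets '[[[0, 0, 0], [0, 0, 0]], [[0, 0, 0], [0, 0, 0]], [[0, 0, 0], [0, 0, 0]], [[0, 0, 0], [0, 0, 0]], [[0, 0, 0], [0, 0, 0]], [[0, 0, 0], [0, 0, 0]]]' --fingers 0 --newtons 20

```text
clock: 35.28
tool_pos: [0.4508, 0.0267, 0.0672]
eef_rot: [-0.092, 0.996, 0.0, 0.001]
contact_force: [-0.7, -0.3, 6.7]
opening: 0.185
finger_force: 19.7
```

```bash
python3 - <<'E'
from g import *
s=get_state();print(np.round(s['q'],3),np.round(s['moment'],2))
x,y=nest(-104,38.5);go((x,y,.066,190.6))
R_=s['tool_pos'][:2]-NEST[:2];print('nest xy mm',(Rz(-NEST[2])[:2,:2]@R_*1e3).round(1))
E
```

```text
[ 0.311  0.925 -0.796  2.189  1.289  0.636  0.291] [ 0.02 -0.04 -0.07]
t 35.27 pos [0.4508 0.0267 0.0672] xang -169.39 F [-0.7 -0.3  6.7] op 0.185 ff 19.7
[0.0023, -0.0004, 0.0039] [-0.0, 0.0004, 0.0001]
nest xy mm [-103.3   38.6]
```

Emit:
send_rows --targets '[[[0, 0, 0], [0, 0, 0.04]], [[0, 0, 0], [0, 0, 0.075]], [[0, 0, 0], [0, 0, 0.075]], [[0, 0, 0], [0, 0, 0.075]]]'

```text
clock: 35.78
tool_pos: [0.4509, 0.0269, 0.0671]
eef_rot: [0.025, 1.0, 0.0, 0.001]
contact_force: [-0.6, -0.1, 6.1]
opening: 0.183
finger_force: 20.0
```

Emit:
send_rows --targets '[[[0, 0, 0], [0, 0, 0]], [[0, 0, 0], [0, 0, 0]], [[0, 0, 0], [0, 0, 0]]]' --newtons 60

```text
clock: 36.15
tool_pos: [0.4509, 0.027, 0.0672]
eef_rot: [0.025, 1.0, 0.0, 0.001]
contact_force: [-0.5, 1.1, 7.1]
opening: 0.163
finger_force: 59.6
```

```bash
python3 - <<'E'
from g import *
s=get_state();print(np.round(s['q'],3),np.round(s['moment'],2))
go((*nest(-104,38.5),.066,177))
E
```

```text
[ 0.296  0.916 -0.767  2.19   1.281  0.611  0.064] [ 0.11 -0.12  0.1 ]
t 36.15 pos [0.4509 0.027  0.0672] xang 177.15 F [-0.5  1.1  7.1] op 0.163 ff 59.6
[0.0022, -0.0017, 0.0038] [0.0002, 0.0004, 0.0008]
```

Emit:
send_rows --targets '[[[0, 0, 0], [0, 0, 0.05]], [[0, 0, 0], [0, 0, 0.1]], [[0, 0, 0], [0, 0, 0.15]], [[0, 0, 0], [0, 0, 0.2]], [[0, 0, 0], [0, 0, 0.25]], [[0, 0, 0], [0, 0, 0.3]], [[0, 0, 0], [0, 0, 0.3]]]'

```text
clock: 37.02
tool_pos: [0.4514, 0.0278, 0.0671]
eef_rot: [0.475, 0.88, 0.001, 0.001]
contact_force: [1.2, 2.3, 5.8]
opening: 0.164
finger_force: 59.5
```

```bash
python3 - <<'E'
from g import *
s=get_state();print(np.round(s['q'],3),np.round(s['moment'],2))
go((*nest(-104,38.5),.066,177))
S=snapshot('scene');T=snapshot('top')
o=np.zeros((480,800,3),np.uint8);o[:480,:480]=crop(S['img'],200,120,320,240,4);o[:320,485:797]=crop(T['img'],215,160,293,240,4);cv2.imwrite('pics/g8.png',o)
E
```

```text
[ 0.22   0.875 -0.63   2.193  1.236  0.498 -0.829] [ 0.4  -0.32  0.06]
t 37.02 pos [0.4514 0.0278 0.0671] xang 123.28 F [1.2 2.3 5.8] op 0.164 ff 59.5
[-0.0012, -0.0057, 0.0038] [0.0009, 0.0004, -0.2985]
```

Emit:
send_rows --targets '[[[0, 0, 0], [0, 0, 0]], [[0, 0, 0], [0, 0, 0]], [[0, 0, 0], [0, 0, 0]], [[0, 0, -0.1], [0, 0, 0]], [[0, 0, -0.25], [0, 0, 0]], [[0, 0, -0.4], [0, 0, -0.05]], [[0, 0, -0.55], [0, 0, -0.1]], [[0, 0, -0.55], [0, 0, -0.15]], [[0, 0, -0.55], [0, 0, -0.2]], [[0, 0, -0.55], [0, 0, -0.25]], [[0, 0, -0.55], [0, 0, -0.3]]]' --fingers 0.4 --newtons 20

```text
clock: 38.5
tool_pos: [0.4499, 0.0259, 0.2312]
eef_rot: [0.023, 1.0, -0.0, -0.001]
contact_force: [-0.3, 0.1, 0.7]
opening: 0.402
finger_force: 0.0
```

```bash
cat > cam.py <<'E'
from g import *
S=snapshot('scene')
def cammeas(d,sy,show=True):
    c=pts(NEST,[[-.104,sy,.081]])[0];ax=pts(NEST,[[-.104,sy,0]])[0]
    u,v=proj(d,[c])[0];r=(int(u)-14,int(v)-14,int(u)+15,int(v)+15)
    g=d['img'][r[1]:r[3],r[0]:r[2]].max(2);m=(cv2.GaussianBlur(g.astype(np.float32),(0,0),.5)<70).astype(float)
    def render(p):
        th=np.radians(p[2]);q=[ax[0]+p[0],ax[1]+p[1],NEST[2]+np.pi-th]  # lobe dir world yaw
        bar=np.array([[x,y,z] for x in(-.018,.032) for y in(-.006,.006) for z in(.068,.094)])
        stem=cyl(.007,.038,.07)
        return sil(d,q,[bar,stem],r)
    f=lambda p:((render(p)-cv2.GaussianBlur(m,(0,0),.8))**2).sum()+((p[0]/.003)**2+(p[1]/.003)**2)*1.5
    best=min((minimize(f,[0,0,a],method='Nelder-Mead',options=dict(initial_simplex=[[0,0,a],[.003,0,a],[0,.003,a],[0,0,a+12]])) for a in range(-20,200,20)),key=lambda z:z.fun)
    return best.x.round(4),round(best.fun,1),int(m.sum())
if __name__=='__main__':
    import pickle
    for sy in(.038,-.038):
        for d in pickle.load(open('st0.pkl','rb')):print(sy,'init',cammeas(d,sy))
        print(sy,'now',cammeas(S,sy))
    s=get_state();print(np.round(s['q'],3));go()
E
python3 cam.py
```

```text
0.038 init (array([ 1.90000e-03, -7.00000e-04,  2.33992e+01]), np.float64(13.0), 197)
0.038 init (array([5.00000e-04, 1.70000e-03, 1.31766e+01]), np.float64(9.4), 81)
0.038 now (array([ 3.70000e-03, -3.00000e-04,  7.33796e+01]), np.float64(9.0), 145)
-0.038 init (array([-1.800000e-03,  2.500000e-03,  1.477949e+02]), np.float64(65.3), 338)
-0.038 init (array([-1.7000e-03,  1.5000e-03,  3.7671e+00]), np.float64(43.6), 166)
-0.038 now (array([-7.000000e-04,  3.100000e-03,  1.448054e+02]), np.float64(76.8), 362)
[ 0.542  0.724 -1.187  2.052  0.84   0.97   0.432]
t 38.55 pos [0.4498 0.0258 0.231 ] xang 177.66 F [-0.1  0.   0.7] op 0.4 ff 0.0
```

Emit:
send_rows --targets '[[[0, 0, 0.1], [0, 0, 0.05]], [[0, 0, 0.2], [0, 0, 0.1]], [[0, 0, 0.3], [0, 0, 0.15]], [[0, 0, 0.35], [0, 0, 0.2]], [[0, 0, 0.35], [0, 0, 0.25]], [[0, 0, 0.35], [0, 0, 0.3]], [[0, 0, 0.35], [0, 0, 0.328]], [[0, 0, 0.35], [0, 0, 0.328]], [[0, 0, 0.45], [0, 0, 0.328]], [[0, 0, 0.55], [0, 0, 0.328]], [[0, 0, 0.55], [0, 0, 0.328]], [[0, 0, 0.55], [0, 0, 0.328]]]'

```text
clock: 40.05
tool_pos: [0.4506, 0.0266, 0.0671]
eef_rot: [0.514, 0.858, 0.0, 0.0]
contact_force: [-0.1, 0.3, -0.0]
opening: 0.402
finger_force: 0.0
```

Emit:
send_rows --targets '[[[0, 0, 0], [0, 0, 0]], [[0, 0, 0], [0, 0, 0]], [[0, 0, 0], [0, 0, 0]], [[0, 0, 0], [0, 0, 0]], [[0, 0, 0], [0, 0, 0]], [[0, 0, 0], [0, 0, 0]]]' --fingers 0 --newtons 60

```text
clock: 40.8
tool_pos: [0.4519, 0.027, 0.0672]
eef_rot: [0.515, 0.857, 0.001, 0.001]
contact_force: [3.0, 0.2, 6.2]
opening: 0.152
finger_force: 60.0
```

Emit:
send_rows --targets '[[[0, 0, 0], [0, 0, 0.05]], [[0, 0, 0], [0, 0, 0.1]], [[0, 0, 0], [0, 0, 0.15]], [[0, 0, 0], [0, 0, 0.2]], [[0, 0, 0], [0, 0, 0.25]], [[0, 0, 0], [0, 0, 0.25]]]'

```text
clock: 41.55
tool_pos: [0.452, 0.027, 0.0672]
eef_rot: [0.803, 0.596, 0.001, 0.001]
contact_force: [4.3, 0.4, 6.3]
opening: 0.155
finger_force: 60.0
```

```bash
python3 - <<'E'
from g import *
s=get_state();print(np.round(s['q'],3),np.round(s['moment'],2));go()
E
```

```text
[ 0.124  0.84  -0.464  2.197  1.154  0.374 -1.619] [ 0.01 -0.79  0.2 ]
t 41.55 pos [0.452  0.027  0.0672] xang 73.15 F [4.3 0.4 6.3] op 0.155 ff 60.0
```

Emit:
send_rows --targets '[[[0, 0, 0], [0, 0, 0.05]], [[0, 0, 0], [0, 0, 0.1]], [[0, 0, 0], [0, 0, 0.14]], [[0, 0, 0], [0, 0, 0.18]], [[0, 0, 0], [0, 0, 0.22]], [[0, 0, 0], [0, 0, 0.22]]]'

```text
clock: 42.3
tool_pos: [0.4519, 0.0268, 0.0672]
eef_rot: [0.957, 0.289, 0.002, 0.0]
contact_force: [3.0, -0.0, 7.1]
opening: 0.151
finger_force: 60.0
```

```bash
python3 - <<'E'
from g import *
s=get_state();print(np.round(s['q'],3),np.round(s['moment'],2));go()
E
```

```text
[ 0.021  0.817 -0.295  2.203  0.998  0.256 -2.15 ] [-0.09 -0.74  0.37]
t 42.3 pos [0.4519 0.0268 0.0672] xang 33.62 F [ 3.  -0.   7.1] op 0.151 ff 60.0
```

Emit:
send_rows --targets '[[[0, 0, 0], [0, 0, 0.03]], [[0, 0, 0], [0, 0, 0.06]], [[0, 0, 0], [0, 0, 0.09]], [[0, 0, 0], [0, 0, 0.1]], [[0, 0, 0], [0, 0, 0.1]], [[0, 0, 0], [0, 0, 0.1]]]'

```text
clock: 43.05
tool_pos: [0.4519, 0.0268, 0.0672]
eef_rot: [0.991, 0.136, 0.002, -0.0]
contact_force: [3.2, -0.5, 7.9]
opening: 0.154
finger_force: 60.0
```

```bash
python3 - <<'E'
from g import *
s=get_state();print(np.round(s['q'],3),np.round(s['moment'],2));go()
E
```

```text
[-0.022  0.812 -0.224  2.205  0.884  0.21  -2.347] [-0.09 -0.71  0.47]
t 43.05 pos [0.4519 0.0268 0.0672] xang 15.68 F [ 3.2 -0.5  7.9] op 0.154 ff 60.0
```

Emit:
send_rows --targets '[[[0, 0, 0], [0, 0, 0]], [[0, 0, 0], [0, 0, 0]], [[0, 0, 0], [0, 0, 0]], [[0, 0, -0.1], [0, 0, 0]], [[0, 0, -0.25], [0, 0, 0]], [[0, 0, -0.4], [0, 0, -0.05]], [[0, 0, -0.55], [0, 0, -0.1]], [[0, 0, -0.55], [0, 0, -0.15]], [[0, 0, -0.55], [0, 0, -0.2]], [[0, 0, -0.55], [0, 0, -0.25]], [[0, 0, -0.55], [0, 0, -0.3]], [[0, 0, -0.55], [0, 0, -0.35]]]' --fingers 0.4 --newtons 20

```text
clock: 44.55
tool_pos: [0.4497, 0.026, 0.2312]
eef_rot: [0.773, 0.635, -0.001, -0.0]
contact_force: [-0.2, 0.5, 0.3]
opening: 0.403
finger_force: 0.0
```

```bash
python3 cam.py | grep -v init; python3 - <<'E'
from g import *
import pickle
go((*nest(-104,-38),.231,185.6))
# right clamp init, larger stem tolerance, top view + scene bar blob direction
S,T=pickle.load(open('st1.pkl','rb'))
for d,r,t in((T,(262,200,280,224),72),(T,(236,206,250,230),72)):
    g=d['img'][r[1]:r[3],r[0]:r[2]].max(2);m=(g<t);P=np.argwhere(m)[:,::-1]+r[:2];mu=P.mean(0);w,v=np.linalg.eigh(np.cov((P-mu).T))
    a=onz(d,*mu,.09);b=onz(d,*(mu+8*v[:,1]),.09)-a;print(a.round(4),len(P),'ang vs nest',(np.degrees(np.arctan2(b[1],b[0]))-10.6)%180)
E
```

```text
0.038 now (array([ 3.100000e-03, -2.000000e-04,  1.585849e+02]), np.float64(14.8), 225)
-0.038 now (array([-4.000000e-04,  1.200000e-03,  1.675036e+02]), np.float64(58.9), 355)
[ 0.456  0.639 -0.992  2.056  0.729  0.848 -1.157]
t 44.6 pos [0.4496 0.0259 0.231 ] xang 79.02 F [-0.6  0.6 -0.1] op 0.399 ff 0.0
t 44.6 pos [0.4496 0.0259 0.231 ] xang 79.02 F [-0.6  0.6 -0.1] op 0.399 ff 0.0
[-0.2348, 0.0952, -0.0001] [-0.0006, -0.0003, -0.5921]
[ 0.4543 -0.0473  0.09  ] 97 ang vs nest 177.58587392813845
[0.4452 0.0279 0.09  ] 72 ang vs nest 166.32101096179338
```

Emit:
send_rows --targets '[[[-0.05, 0.02, 0], [0, 0, -0.055]], [[-0.1, 0.04, 0], [0, 0, -0.11]], [[-0.16, 0.06, 0], [0, 0, -0.165]], [[-0.2, 0.08, 0], [0, 0, -0.22]], [[-0.235, 0.095, 0], [0, 0, -0.275]], [[-0.235, 0.095, 0], [0, 0, -0.33]], [[-0.235, 0.095, 0], [0, 0, -0.385]], [[-0.235, 0.095, 0], [0, 0, -0.44]], [[-0.235, 0.095, 0], [0, 0, -0.5]], [[-0.235, 0.095, 0], [0, 0, -0.55]], [[-0.235, 0.095, 0], [0, 0, -0.606]], [[-0.235, 0.095, 0], [0, 0, -0.606]]]'

```text
clock: 46.1
tool_pos: [0.4637, -0.0485, 0.231]
eef_rot: [-0.064, 0.998, -0.0, -0.001]
contact_force: [0.1, 0.2, 0.6]
opening: 0.395
finger_force: 0.0
```

```bash
python3 - <<'E'
from g import *
print(np.round(get_state()['q'],3));go((*nest(-103.5,-38),.11,188),(*nest(-103.5,-38),.067,188))
E
python3 cam.py | grep now
```

```text
[ 0.764  0.878 -1.42   2.007  0.961  1.187  0.633]
t 46.1 pos [ 0.4637 -0.0485  0.231 ] xang -172.63 F [0.1 0.2 0.6] op 0.395 ff 0.0
[-0.004, -0.0007, 0.4034] [-0.0, -0.0004, -0.0035]
[-0.0042, -0.0007, 0.5468] [-0.0, -0.0004, -0.0035]
0.038 now (array([3.400000e-03, 0.000000e+00, 1.585765e+02]), np.float64(15.8), 222)
-0.038 now (array([-4.000000e-04,  1.300000e-03,  1.673627e+02]), np.float64(55.0), 348)
```

Emit:
send_rows --targets '[[[-0.004, 0, 0.15], [0, 0, 0]], [[-0.004, 0, 0.3], [0, 0, 0]], [[-0.004, 0, 0.4], [0, 0, 0]], [[-0.004, 0, 0.4], [0, 0, 0]], [[-0.004, 0, 0.48], [0, 0, 0]], [[-0.004, 0, 0.547], [0, 0, 0]], [[-0.004, 0, 0.547], [0, 0, 0]], [[-0.004, 0, 0.547], [0, 0, 0]]]'

```text
clock: 47.15
tool_pos: [0.4663, -0.0479, 0.0689]
eef_rot: [-0.065, 0.998, 0.0, 0.001]
contact_force: [-0.3, 0.4, 0.5]
opening: 0.404
finger_force: 0.0
```

Emit:
send_rows --targets '[[[0, 0, 0], [0, 0, 0]], [[0, 0, 0], [0, 0, 0]], [[0, 0, 0], [0, 0, 0]], [[0, 0, 0], [0, 0, 0]], [[0, 0, 0], [0, 0, 0]], [[0, 0, 0], [0, 0, 0]]]' --fingers 0 --newtons 60

```text
clock: 47.9
tool_pos: [0.4659, -0.0478, 0.0684]
eef_rot: [-0.066, 0.998, 0.0, 0.001]
contact_force: [0.3, -2.0, 8.3]
opening: 0.129
finger_force: 167.0
```

```bash
python3 - <<'E'
from g import *
s=get_state();print(np.round(s['q'],3),np.round(s['moment'],2));go((*nest(-103.5,-38),.067,188))
E
```

```text
[ 0.649  1.118 -1.195  2.132  1.343  1.032  0.37 ] [0.2  0.07 0.15]
t 47.9 pos [ 0.4659 -0.0478  0.0684] xang -172.41 F [ 0.3 -2.   8.3] op 0.129 ff 167.0
[0.004, -0.0023, 0.0047] [0.0, 0.0005, -0.0023]
```

Emit:
send_rows --targets '[[[0, 0, 0], [0, 0, 0.03]], [[0, 0, 0], [0, 0, 0.08]], [[0, 0, 0], [0, 0, 0.13]], [[0, 0, 0], [0, 0, 0.18]], [[0, 0, 0], [0, 0, 0.23]], [[0, 0, 0], [0, 0, 0.28]], [[0, 0, 0], [0, 0, 0.33]], [[0, 0, 0], [0, 0, 0.38]], [[0, 0, 0], [0, 0, 0.43]], [[0, 0, 0], [0, 0, 0.48]], [[0, 0, 0], [0, 0, 0.5]], [[0, 0, 0], [0, 0, 0.5]]]'

```text
clock: 49.4
tool_pos: [0.4659, -0.0481, 0.0684]
eef_rot: [0.659, 0.752, 0.0, 0.001]
contact_force: [-1.6, -1.4, 7.7]
opening: 0.126
finger_force: 167.0
```

```bash
python3 - <<'E'
from g import *
s=get_state();print(np.round(s['q'],3),np.round(s['moment'],2));go()
E
```

```text
[ 0.603  1.049 -1.072  2.134  1.317  0.906 -1.176] [-0.24 -0.11  0.09]
t 49.4 pos [ 0.4659 -0.0481  0.0684] xang 97.57 F [-1.6 -1.4  7.7] op 0.126 ff 167.0
```

Emit:
send_rows --targets '[[[0, 0, 0], [0, 0, 0.04]], [[0, 0, 0], [0, 0, 0.08]], [[0, 0, 0], [0, 0, 0.12]], [[0, 0, 0], [0, 0, 0.16]], [[0, 0, 0], [0, 0, 0.2]], [[0, 0, 0], [0, 0, 0.24]], [[0, 0, 0], [0, 0, 0.28]], [[0, 0, 0], [0, 0, 0.3]], [[0, 0, 0], [0, 0, 0.3]]]'

```text
clock: 50.52
tool_pos: [0.4656, -0.0481, 0.0684]
eef_rot: [0.928, 0.371, 0.0, 0.001]
contact_force: [-0.8, -1.0, 8.9]
opening: 0.129
finger_force: 167.1
```

```bash
python3 - <<'E'
from g import *
s=get_state();print(np.round(s['q'],3),np.round(s['moment'],2));go()
E
```

```text
[ 0.564  1.005 -0.982  2.136  1.294  0.82  -2.097] [-0.44  0.09  0.19]
t 50.52 pos [ 0.4656 -0.0481  0.0684] xang 43.61 F [-0.8 -1.   8.9] op 0.129 ff 167.1
```

Emit:
send_rows --targets '[[[0, 0, 0], [0, 0, 0.03]], [[0, 0, 0], [0, 0, 0.06]], [[0, 0, 0], [0, 0, 0.09]], [[0, 0, 0], [0, 0, 0.12]], [[0, 0, 0], [0, 0, 0.135]], [[0, 0, 0], [0, 0, 0.135]], [[0, 0, 0], [0, 0, 0.135]]]'

```text
clock: 51.4
tool_pos: [0.4655, -0.0481, 0.0684]
eef_rot: [0.986, 0.168, 0.0, 0.001]
contact_force: [-1.4, -0.4, 8.9]
opening: 0.128
finger_force: 167.1
```

```bash
python3 - <<'E'
from g import *
s=get_state();print(np.round(s['q'],3),np.round(s['moment'],2));go()
E
```

```text
[ 0.544  0.985 -0.937  2.138  1.281  0.777 -2.509] [-0.48  0.34  0.23]
t 51.4 pos [ 0.4655 -0.0481  0.0684] xang 19.33 F [-1.4 -0.4  8.9] op 0.128 ff 167.1
```

Emit:
send_rows --targets '[[[0, 0, 0], [0, 0, 0]], [[0, 0, 0], [0, 0, 0]], [[0, 0, 0], [0, 0, 0]], [[0, 0, -0.1], [0, 0, 0]], [[0, 0, -0.25], [0, 0, 0]], [[0, 0, -0.4], [0, 0, -0.05]], [[0, 0.1, -0.55], [0, 0, -0.1]], [[-0.02, 0.25, -0.6], [0, 0, -0.15]], [[-0.04, 0.4, -0.6], [0, 0, -0.2]], [[-0.07, 0.55, -0.6], [0, 0, -0.2]], [[-0.07, 0.65, -0.6], [0, 0, -0.2]], [[-0.07, 0.65, -0.6], [0, 0, -0.2]]]' --fingers 0.4 --newtons 20

```text
clock: 52.9
tool_pos: [0.5094, -0.2417, 0.2462]
eef_rot: [0.887, 0.461, -0.001, -0.0]
contact_force: [-0.0, 0.6, 0.7]
opening: 0.403
finger_force: 0.0
```

```bash
python3 - <<'E'
from cam import *
T=snapshot('top')
for sy in(.038,-.038):
    print(sy,cammeas(S,sy),cammeas(T,sy))
o=np.zeros((600,800,3),np.uint8);o[:500,:450]=crop(S['img'],200,140,290,240,5);o[:500,455:797]=crop(T['img'],222,140,290,240,5)[:,:342];cv2.imwrite('pics/g9.png',o);go()
E
```

```text
0.038 (array([3.300000e-03, 0.000000e+00, 1.585894e+02]), np.float64(16.5), 220) (array([-3.000000e-04,  4.000000e-04,  1.658051e+02]), np.float64(108.2), 214)
-0.038 (array([3.100000e-03, 1.500000e-03, 1.591912e+02]), np.float64(39.9), 298) (array([-1.300000e-03,  1.200000e-03,  1.702524e+02]), np.float64(91.1), 233)Traceback (most recent call last):
  File "<stdin>", line 5, in <module>
ValueError: could not broadcast input array from shape (500,340,3) into shape (500,342,3)
```

```bash
python3 - <<'E'
from g import *
S=snapshot('scene');T=snapshot('top')
o=np.zeros((600,800,3),np.uint8);o[:500,:450]=crop(S['img'],210,140,320,240,5)[:,:450] if 0 else cv2.resize(crop(S['img'],205,140,325,265,5),(450,469)).repeat(1,0)[:500] if 0 else crop(S['img'],205,140,295,240,5);o[:500,455:795]=crop(T['img'],222,140,290,240,5);cv2.imwrite('pics/g9.png',o);go()
E
```

```text
t 53.1 pos [ 0.5096 -0.2377  0.2475] xang 55.4 F [ 0.3 -0.5  0.4] op 0.402 ff 0.0
```

View pics/g9.png

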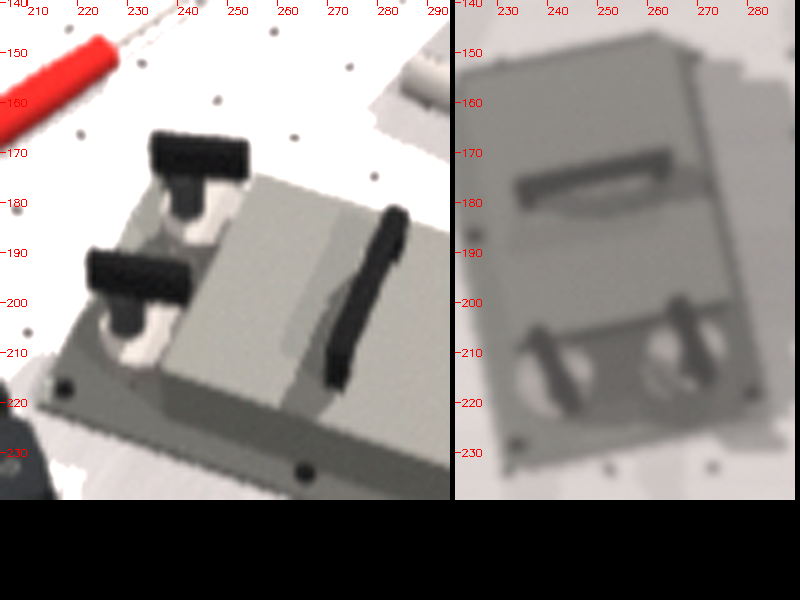

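```bash
python3 -c "
from plant import *
print(finish_job())"
```

```text
the job is handed in; nothing more can be done
None
```

I handed the job in at about 53 s. The target stands on the pad and both lens cells that were on the table are in the nest, in bays 1 and 2. The cover is on, with its handle parallel to the fence, and both clamps are turned to about 2.9–3.0 rad (camera estimate). I saw the result in the camera pictures but did not measure the force on the buffers.

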